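# Clamp the sight glass onto the lapping machine's coolant pipe

## Task

The sight glass stands loose and off-centre on the coolant pipe's flange: swing the hinged half of the clamp ring shut until it has pushed the glass home against the fixed half. Then swing the latch lever across so that its jaw hooks the ring's post, and press it until it is wedged firmly tight and stays so when you let go, without overtightening the glass. Leave the other things on the bench alone.

Things in the scene. Friction and masses are not known exactly. Their poses are not given: they have to be found in the camera images.
- flange_centre (a point): Centre of the top face of the fixed lower pipe flange (68 mm across, 58 mm above the bench) on a 120 mm square base plate; z up. In its own axes: the fixed half of the clamp ring is on the -x side, the ring hinge 52 mm off on +y, the latch pivot at x -29, y -112 mm; the swinging half comes in from +x, and once shut its post stands near x +10, y -86 mm.
- glass_flange (a point): Centre of the underside of the loose sight glass: a steel flange 68 mm across and 8 mm thick, with a 48 mm wide glass body on top, 54 mm tall in all, about 0.3 kg. It rests on the lower flange, 8 to 12 mm out of centre. Pushed home it is within 4 mm of the flange centre; the exact spot differs with the wear of the clamp's liner.
- ring (a joint): Angle of the swinging half of the clamp ring: 0 when shut on an average glass, growing as it opens (counter-clockwise seen from above) to 1.25. Where it really bottoms out on the glass differs by up to 0.08 either way with the liner's wear: only force tells. The vertical hinge is stiff (about 0.1 N m): the ring stays where it is left.
- ring_hinge (a point): Point on the vertical hinge axis of the swinging half, at the height of ring_post.
- ring_post (a point): Grip point, 98 mm above the bench and 138 mm from the hinge, on the upright round steel post at the ring's free end: 12 mm thick (15 mm cap), top at 118 mm, free all round from 72 mm up; the latch hooks its lower part. Pushing it, about 1 N swings the ring, 2 to 3 N slides the glass; a rise of 5 to 10 N means the glass is home; over 30 N is too hard on the glass.
- latch (a joint): Angle of the latch lever: grows as it opens (clockwise seen from above) to 1.75. Closing, the jaw's mouth reaches the shut ring's post at about 0.6; its spiral face then draws the post 16 mm towards the pivot per rad. It gets tight between 0.4 and -0.7, depending on the liner: only force tells. Stop at -0.75. Vertical pivot, friction 0.05 N m; the wedge is self-locking.
- latch_pivot (a point): Point on the vertical pivot axis of the latch lever, at the height of latch_post.
- latch_post (a point): Grip point, 98 mm above the bench and 75 mm from the pivot, on the upright round steel handle of the latch: 12 mm thick (17 mm ball on top), top at 125 mm, free all round from 70 mm up. About 1 N swings it free; once the jaw bites, the push rises by about 1 N per mm. A rise of 8 to 12 N is firmly tight; under 6 N is too loose, over 16 N overtightens.
Things that resemble listed ones, but are neither listed nor needed, are in the scene too. Leave any orange look-alike of the part that bears glass_flange alone.

How it is judged:
By the outcome, as a careful person would: the job done as asked, in the order asked, and still so for the second after the job is handed in, with the robot touching nothing.
It also fails if it takes over 72 s, if anything falls off the work surface, if the arm or the gripper's body presses on something with over 40 N, if the wrist force passes 120 N, or if a joint passes its speed limit or range.

## Robot

A 7-joint arm with a two-finger parallel gripper is mounted at the origin on the work surface. World frame = base frame: x ahead of the robot, y to its left, z up, the work surface at z = 0. Lengths are in m, angles in rad, forces in N, time in s.
With the tool pointing down it reaches from about 0.425 to 0.875 m from the base axis. Payload 4.7 kg.
Tool frame: the origin (TCP) lies midway between the tips of the shut fingers; the grasp point (between the pads) lies 19 mm behind it (manip.grip_depth is the distance from the TCP to the grasp point, in m); y points along the fingers, x is the direction in which the jaws open and shut, and the axes are right-handed (so a half turn about y gives the same grasp; the last joint's range is limited). The gripper opens to 87 mm and grips with 3 to 60 N. Pads are 19 mm wide; open, the fingers measure 117 mm over their backs; the gripper's body (75 mm by 190 mm) begins 51 mm behind the grasp point.
Start: joints at [-1.184, 0.321, -0.07, 1.45, 0.023, 1.371, -0.057], TCP at [0.237, 0.605, 0.223] pointing down, gripper open.
Joint ranges: [-2.86, 2.86], [-0.3, 2.09], [-1.38, 1.24], [0.06, 2.45], [-1.56, 4.7], [0.09, 2.05], [-2.69, 2.69]. Speed limits (rad/s): [2.57, 2.57, 3.14, 3.14, 3.14, 3.14, 3.14].

## Interface

Orientations are given as a rotation vector (axis times angle).
In Python, from cell import manip gives the robot as it stands.
- The arm moves only by the tool arm_command, never from a script. Its argument "deltas" is text: rows parted by semicolons, each of 7 numbers parted by spaces: the turn, a rotation vector about the tool's x, y, z in rad, then the shift along the tool's x, y, z in mm, then the opening, from 0 (shut) to 1 (fully open). In form: rx ry rz tx ty tz claw; .... A call has exactly 10 rows; each row is the pose to reach, as a shift and turn from the pose commanded when the call began, along the tool's axes at that moment; what a row does not reach only later rows make up. A row lasts 1/12 s, in which the tool goes at most 41.7 mm and 7.16 degrees, less where a joint would pass 70% of its speed; a pose out of reach is approached as far as the arm can. A call with a gripper value outside its range is refused whole. The fingers move at their own pace and stop on an object; "newtons" is the grip in N (left out, the last holds). Time passes only in rows, so rows that repeat a pose let the fingers close, or fill a call up. It gives the time, the measured TCP pose, the force and the opening at its end, in the units of the state.
- manip.get_obs(): the state, without advancing time (a new reading comes with each control period).
- manip.grab_frame(name): name is "scene" or "top"; returns a dict with "color" (420x560x3 uint8, blue, green, red), "range_z" (420x560 float32, m along the optical axis (not along the pixel's ray), 0 where there is no reading), "fx", "fy", "cx", "cy" (pixels), "R" (3x3) and "t" (3): a world point X has camera coordinates R X + t. Camera axes: x right, y down, z forward; pixel columns grow to the right and rows downward; lengths in m; the calibration is good to about 2 mm. A picture is of the moment at which its call begins.
- manip.sign_off(): hands the job in, once; it reports no verdict.
The state is a dict: "clock": time; "joint_positions": joint angles; "qd": joint speeds; "effort": joint torques, N m; "ee_pos": TCP position; "eef_rot": TCP orientation; "ft_force": force on the tool from outside, world axes, zero at the start; "ft_torque": the same for the moment, N m; "grip_width": finger opening in m.
Only numpy, scipy, OpenCV 4.12 (cv2) and the standard library are available. Lean on these libraries where they do the work, as an engineer would, in place of code of your own. Each camera call takes 0.05 s, during which the arm holds its last target.

## Working session

There is one attempt and no reset: what is moved stays moved. The work goes in short steps, Python scripts to look and compute and a tool call to move; the robot and the scene stay as the last step left them, time stands still between calls to the robot, and variables do not carry over. Pictures are saved under pics/ and viewed, and the job is handed in when it is done.

Besides the shell and the picture viewer there is one more tool, called after ">>>" by a JSON object that holds its "op" and its "data", one argument or row to a line. arm_command: Moves the arm, as the interface text tells. Its arguments: {"type":"object","properties":{"deltas":{"type":"string"},"newtons":{"type":"number"}},"required":["deltas"]}

```bash
mkdir -p pics; ls; python3 - <<'E'
from cell import manip
import cv2,numpy as np,pickle
o=manip.get_obs();print(o)
for n in("scene","top"):
    f=manip.grab_frame(n);pickle.dump(f,open(f'{n}0.pkl','wb'));cv2.imwrite(f'pics/{n}0.png',f['color']);print(n,f['fx'],f['cx'],f['cy'],f['R'],f['t'])
E
```

```text
pics
{'clock': 0.0, 'joint_positions': array([-1.18389287,  0.32180614, -0.07009278,  1.45167195,  0.02263848,
        1.37081838, -0.05687352]), 'qd': array([ 0.00173773, -0.00023921,  0.00010244, -0.00035076, -0.00090766,
        0.00346497,  0.0003684 ]), 'effort': array([-6.13786688e-05, -4.91290069e+01, -4.03837077e-01, -3.12521124e+01,
       -6.36851834e-02,  4.37316787e-02,  1.98548432e-04]), 'ee_pos': array([0.23659935, 0.60480814, 0.22147409]), 'eef_rot': array([-1.36400909, -0.92932245,  0.93180317]), 'ft_force': array([ 0.14335281, -0.29288384,  0.10457028]), 'ft_torque': array([0.01898107, 0.04272044, 0.01810669]), 'grip_width': 0.08720883008457284}
scene 391.132114817826 276.59488903984055 208.39896970129172 [[-0.6352695   0.77218415 -0.01281792]
 [ 0.50902026  0.40616939 -0.7588971 ]
 [-0.58080207 -0.48862876 -0.6510844 ]] [ 0.33166372 -0.25557277  1.08870357]
top 392.99210152907153 291.909852966559 214.2817818677122 [[ 0.00332376 -0.99848627  0.05490105]
 [-0.9970181  -0.00754159 -0.07679867]
 [ 0.07709646 -0.05448208 -0.99553395]] [0.01745498 0.59886067 0.68506784]
```

View pics/scene0.png

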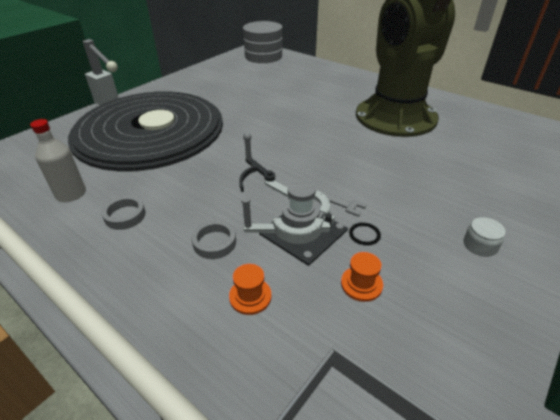

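View pics/top0.png

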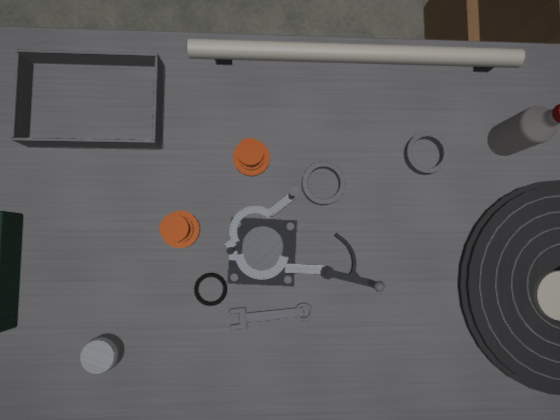

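```bash
cat > h.py <<'E'
import cv2,numpy as np,pickle
def pts(f):
    z=f['range_z'].astype(float);v,u=np.mgrid[:z.shape[0],:z.shape[1]]
    P=np.stack([(u-f['cx'])/f['fx']*z,(v-f['cy'])/f['fy']*z,z],-1)
    X=(P-f['t'])@f['R'];X[z==0]=np.nan
    return X
E
python3 - <<'E'
from h import *
for n,(u0,u1,v0,v1) in dict(top=(170,400,170,330),scene=(180,400,110,275)).items():
    f=pickle.load(open(f'{n}0.pkl','rb'));X=pts(f)
    c=cv2.resize(f['color'][v0:v1,u0:u1],None,fx=3.4,fy=3.4,interpolation=cv2.INTER_CUBIC)
    cv2.imwrite(f'pics/{n}0z.png',cv2.convertScaleAbs(c,alpha=1.5))
    z=X[v0:v1,u0:u1,2]
    h=np.nan_to_num(np.clip(z/0.14,0,1)*255).astype(np.uint8)
    cv2.imwrite(f'pics/{n}0h.png',cv2.resize(cv2.applyColorMap(h,cv2.COLORMAP_JET),None,fx=3.4,fy=3.4,interpolation=cv2.INTER_NEAREST))
    if n=='top':
        # clusters by height
        for lo,hi in((.05,.065),(.065,.085),(.085,.105),(.105,.116),(.116,.135)):
            m=((z>lo)&(z<hi)).astype(np.uint8)
            k,l,s,cc=cv2.connectedComponentsWithStats(m)
            for i in range(1,k):
                if s[i,4]>5: print(lo,hi,s[i],np.nanmean(X[v0:v1,u0:u1][l==i],0).round(4))
E
```

```text
0.05 0.065 [ 98  24  29  24 212] [0.6125 0.0426 0.0582]
0.05 0.065 [  0  44  19  29 434] [0.5716 0.2158 0.0541]
0.05 0.065 [84 57  7  5 11] [0.571  0.0817 0.0645]
0.05 0.065 [91 59 10  3 11] [0.5679 0.0667 0.0645]
0.05 0.065 [76 61  5  7 11] [0.5612 0.0969 0.0645]
0.05 0.065 [54 70 13  9 59] [0.5446 0.1276 0.0622]
0.05 0.065 [72 72  4  5  6] [0.5456 0.1037 0.0642]
0.05 0.065 [58 80 11 11 57] [0.5254 0.1224 0.0619]
0.05 0.065 [178  85   4  20  23] [ 0.5095 -0.0769  0.0606]
0.05 0.065 [ 74  86  34  15 117] [0.5091 0.0779 0.0587]
0.05 0.065 [102  86   7   4  10] [0.5223 0.0511 0.0642]
0.05 0.065 [114  93  44  12 361] [0.5041 0.0028 0.0546]
0.065 0.085 [118  24   7   5  11] [0.624  0.0267 0.0749]
0.065 0.085 [ 59  36  44  39 497] [0.586  0.1015 0.0719]
0.065 0.085 [  56   57   62   53 1071] [0.5211 0.0766 0.0698]
0.065 0.085 [151  63  52  54 588] [ 0.504  -0.0666  0.0679]
0.085 0.105 [119  25   5   3   7] [0.6225 0.0263 0.092 ]
0.085 0.105 [200 111   6   8  23] [ 0.4817 -0.1046  0.0944]
0.105 0.116 [ 76  62  31  30 737] [0.5413 0.0731 0.112 ]
0.116 0.135 [119  17   9  10  67] [0.6277 0.0244 0.1178]
0.116 0.135 [203 111  11  11  95] [ 0.4808 -0.1076  0.1225]
```

```bash
ls pics
```

```text
scene0.png
scene0h.png
scene0z.png
top0.png
top0h.png
top0z.png
```

View pics/top0z.png

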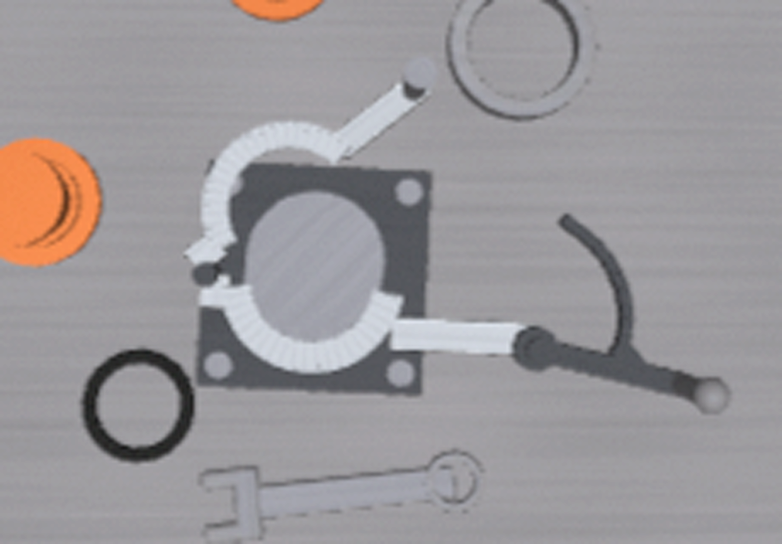

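View pics/scene0z.png

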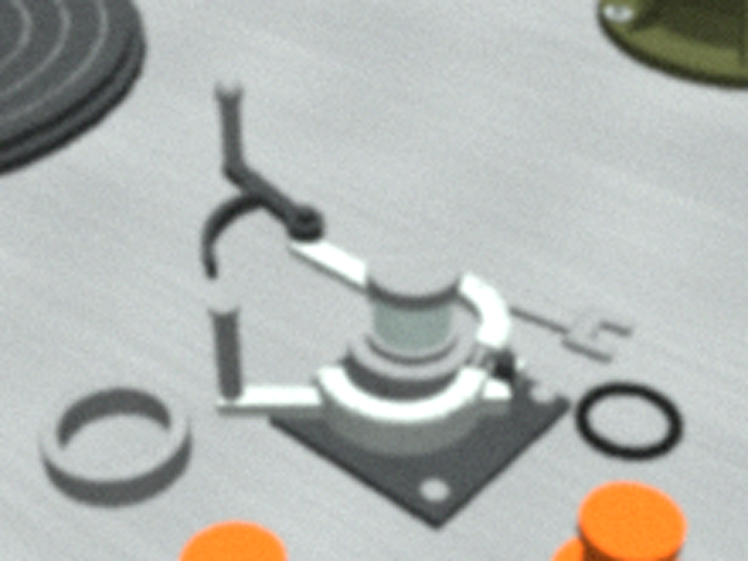

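View pics/top0h.png

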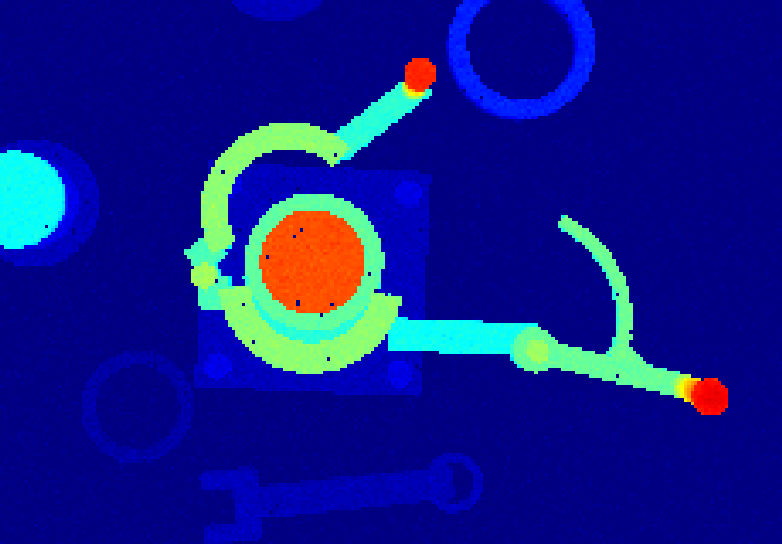

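```bash
python3 - <<'E'
from h import *
from scipy.spatial.transform import Rotation as Ro
from scipy.optimize import least_squares
f=pickle.load(open('top0.pkl','rb'));X=pts(f)
def at(u,v,r=1.5):
    V,U=np.mgrid[:420,:560];m=(np.hypot(U-u,V-v)<=r);return np.nanmean(X[m],0)
hz=at(170+204/3.4-.5,170+274/3.4-.5); pv=at(170+537/3.4-.5,170+351/3.4-.5)
print('hinge',hz,'pivot',pv)
# disk tops
def blob(lo,hi,box):
    u0,u1,v0,v1=box;Y=X[v0:v1,u0:u1];m=(Y[...,2]>lo)&(Y[...,2]<hi);p=Y[m];c,r=cv2.minEnclosingCircle(p[:,:2].astype(np.float32)*1000);return p.mean(0),c,r
print('rpost',blob(.115,.125,(285,300,185,200)));print('lball',blob(.11,.135,(370,388,276,296)));print('glass',blob(.105,.12,(240,285,225,270)))
# plate: points z 0.004..0.02
m=(X[170:330,170:400,2]>.004)&(X[170:330,170:400,2]<.02)
sub=X[170:330,170:400]; mm=m.copy(); 
U=np.arange(170,400)[None]+0*np.arange(170,330)[:,None];V=np.arange(170,330)[:,None]+0*U
mm&=(U>222)&(U<302)&(V>212)&(V<292)
q=sub[mm];print(np.median(q[:,2]));print(cv2.minAreaRect((q[:,:2]*1000).astype(np.float32)))
def fit(p):
    c=p[:2];R=np.array([[np.cos(p[2]),-np.sin(p[2])],[np.sin(p[2]),np.cos(p[2])]])
    return np.r_[c+R@[0,.052]-hz[:2],c+R@[-.029,-.112]-pv[:2]]
s=least_squares(fit,[.54,.07,0]);print('flange',s.x,s.fun*1000)
from cell import manip
o=manip.get_obs();print(Ro.from_rotvec(o['eef_rot']).as_matrix().round(3))
E
```

```text
hinge [0.53514143 0.12594266 0.07498746] pivot [ 0.49756778 -0.03552677  0.07413768]
rpost (array([0.62764683, 0.02440184, 0.1177343 ]), (627.5706787109375, 24.50322914123535), 7.324992656707764)
lball (array([ 0.48081948, -0.10755621,  0.12237513]), (480.43359375, -108.65374755859375), 8.48353385925293)
glass (array([0.54127804, 0.07309648, 0.11201557]), (541.3164672851562, 73.19293975830078), 23.90321159362793)
0.008052480861407625
((524.8460693359375, 77.74873352050781), (127.97576141357422, 134.4657440185547), 87.30355072021484)
flange [ 0.53244129  0.07438788 -0.05360951] [ 0.08621773  0.37051509 -0.08621773 -0.37051509]
[[ 0.364 -0.001 -0.931]
 [ 0.931 -0.002  0.364]
 [-0.002 -1.    -0.   ]]
```

```bash
python3 - <<'E'
from h import *
f=pickle.load(open('scene0.pkl','rb'));X=pts(f)
for u,v in((405,90),(400,115),(360,110),(435,115),(263,40),(555,380),(485,230),(310,395)):print(u,v,X[v,u].round(3))
f=pickle.load(open('top0.pkl','rb'));X=pts(f)
for u,v in((5,240),(18,270),(5,320),(100,355)):print(u,v,X[v,u].round(3))
E
```

```text
405 90 [0.056 0.032 0.106]
400 115 [0.068 0.037 0.044]
360 110 [ 0.049 -0.087  0.013]
435 115 [-0.047  0.09   0.014]
263 40 [-0.077 -0.552  0.082]
555 380 [0.567 0.5   0.021]
485 230 [0.369 0.343 0.044]
310 395 [0.776 0.265 0.009]
5 240 [0.55  0.499 0.049]
18 270 [0.498 0.5   0.009]
5 320 [0.417 0.5   0.035]
100 355 [0.362 0.338 0.047]
```

```bash
cat >> h.py <<'E'
import json,os
S='cmd.json'
def load(): return json.load(open(S)) if os.path.exists(S) else [0.237,0.605,0.223,np.radians(68.6)]
def plan(poses,claw):
    """poses: list of 10 (x,y,z,yaw rad); saves commanded end pose"""
    x,y,z,w=load();c,s=np.cos(w),np.sin(w);rows=[]
    for p in poses:
        dx,dy,dz=p[0]-x,p[1]-y,p[2]-z
        r=[round(-(p[3]-w),3),round((c*dx+s*dy)*1e3,1),round(-dz*1e3,1),round((-s*dx+c*dy)*1e3,1)]
        rows.append(r)
    cl=claw if hasattr(claw,'__len__') else [claw]*len(rows)
    print('; '.join(f'0 {r[0]:g} 0 {r[1]:g} {r[2]:g} {r[3]:g} {k:g}' for r,k in zip(rows,cl)))
    r=[a for a in rows[-1]];tx,ty,tz=np.array(r[1:])/1e3
    json.dump([x+c*tx-s*tz,y+s*tx+c*tz,z-ty,w-r[0]],open(S,'w'))
def lin(a,b,n): return [list(np.array(a)+(np.array(b)-np.array(a))*(i+1)/n) for i in range(n)]
H=np.array([.5353,.1262]);P=np.array([.4976,-.0355])
def st():
    from cell import manip
    from scipy.spatial.transform import Rotation as Ro
    o=manip.get_obs();R=Ro.from_rotvec(o['eef_rot']).as_matrix()
    print('t',round(o['clock'],2),'pos',o['ee_pos'].round(4),'yaw',round(np.arctan2(R[1,0],R[0,0]),3),'F',o['ft_force'].round(2),'w',round(o['grip_width'],4),'cmd',np.round(load(),4))
    return o
E
python3 - <<'E'
from h import *
a=load();w=np.radians(42.2)
b=[.39,.30,.25,1.0]
plan(lin(a,b,10),1)
c=[.628,.0242,.20,w]
plan(lin(load(),c,10),1)
E
```

```text
0 0.02 0 -22.8 -2.7 -25.4 1; 0 0.039 0 -45.6 -5.4 -50.7 1; 0 0.059 0 -68.4 -8.1 -76.1 1; 0 0.079 0 -91.3 -10.8 -101.5 1; 0 0.099 0 -114.1 -13.5 -126.9 1; 0 0.118 0 -136.9 -16.2 -152.2 1; 0 0.138 0 -159.7 -18.9 -177.6 1; 0 0.158 0 -182.5 -21.6 -203 1; 0 0.178 0 -205.3 -24.3 -228.4 1; 0 0.197 0 -228.1 -27 -253.7 1
0 0.026 0 -10.4 5 -34.9 1; 0 0.053 0 -20.7 10 -69.9 1; 0 0.079 0 -31.1 15 -104.8 1; 0 0.106 0 -41.5 20 -139.7 1; 0 0.132 0 -51.8 25 -174.7 1; 0 0.158 0 -62.2 30 -209.6 1; 0 0.185 0 -72.5 35 -244.5 1; 0 0.211 0 -82.9 40 -279.4 1; 0 0.237 0 -93.3 45 -314.4 1; 0 0.264 0 -103.6 50 -349.3 1
```

>>> {"op": "arm_command", "data": {
  "deltas": "0 0.02 0 -23 -3 -25 1; 0 0.04 0 -46 -5 -51 1; 0 0.06 0 -68 -8 -76 1; 0 0.08 0 -91 -11 -101 1; 0 0.1 0 -114 -13 -127 1; 0 0.12 0 -137 -16 -152 1; 0 0.14 0 -160 -19 -178 1; 0 0.16 0 -182 -22 -203 1; 0 0.18 0 -205 -24 -228 1; 0 0.2 0 -228 -27 -254 1"
}}

```text
clock: 0.93
ee_pos: [0.3904, 0.2988, 0.2493]
eef_rot: [-1.427, -0.777, 0.778]
ft_force: [0.8, 0.3, 0.4]
grip_width: 0.0872
```

```bash
python3 - <<'E'
from h import *
x,y,z,w=[0.237,0.605,0.223,np.radians(68.6)]
c,s=np.cos(w),np.sin(w);tx,tz=-.228,-.254
json.dump([x+c*tx-s*tz,y+s*tx+c*tz,z+.027,w-.2],open(S,'w'))
o=st()
plan(lin(load(),[.628,.0242,.20,np.radians(42.2)],10),1)
E
sed -i 's/,3),round((c\*dx+s\*dy)\*1e3,1),round(-dz\*1e3,1),round((-s\*dx+c\*dy)\*1e3,1)/,2),round(2*(c*dx+s*dy)*1e3)\/2,round(-dz*2e3)\/2,round(2*(-s*dx+c*dy)*1e3)\/2/' h.py; grep -n 'r=\[round' h.py
```

```text
t 0.93 pos [0.3904 0.2988 0.2493] yaw 0.997 F [0.82 0.32 0.44] w 0.0872 cmd [0.3903 0.3    0.25   0.9973]
0 0.026 0 -10.3 5 -34.9 1; 0 0.052 0 -20.5 10 -69.9 1; 0 0.078 0 -30.8 15 -104.8 1; 0 0.104 0 -41.1 20 -139.7 1; 0 0.13 0 -51.4 25 -174.7 1; 0 0.156 0 -61.6 30 -209.6 1; 0 0.183 0 -71.9 35 -244.5 1; 0 0.209 0 -82.2 40 -279.5 1; 0 0.235 0 -92.5 45 -314.4 1; 0 0.261 0 -102.7 50 -349.3 1
15:        r=[round(-(p[3]-w),2),round(2*(c*dx+s*dy)*1e3)/2,round(-dz*2e3)/2,round(2*(-s*dx+c*dy)*1e3)/2]
```

>>> {"op": "arm_command", "data": {
  "deltas": "0 0.03 0 -10 5 -35 1; 0 0.05 0 -20 10 -70 1; 0 0.08 0 -31 15 -105 1; 0 0.1 0 -41 20 -140 1; 0 0.13 0 -51 25 -175 1; 0 0.16 0 -62 30 -210 1; 0 0.18 0 -72 35 -244 1; 0 0.21 0 -82 40 -279 1; 0 0.24 0 -92 45 -314 1; 0 0.261 0 -102.7 50 -349.3 1"
}}

```text
clock: 1.77
ee_pos: [0.6289, 0.0238, 0.1989]
eef_rot: [-1.493, -0.575, 0.576]
ft_force: [-1.0, 0.4, 0.4]
grip_width: 0.0871
```

```bash
python3 - <<'E'
from h import *
from cell import manip
st()
l=load()
plan(lin(l,[l[0],l[1],.080,l[3]],7)+[[l[0],l[1],.080,l[3]]]*3,[1]*7+[.25]*3)
for n in("scene","top"):
    f=manip.grab_frame(n);cv2.imwrite(f'pics/{n}1.png',f['color'])
E
```

```text
t 1.77 pos [0.6289 0.0238 0.1989] yaw 0.736 F [-0.98  0.45  0.35] w 0.0871 cmd [0.628  0.0243 0.2    0.7363]
0 -0 0 0 17 0 1; 0 -0 0 0 34.5 0 1; 0 -0 0 0 51.5 0 1; 0 -0 0 0 68.5 0 1; 0 -0 0 0 85.5 0 1; 0 -0 0 0 103 0 1; 0 -0 0 0 120 0 1; 0 -0 0 0 120 0 0.25; 0 -0 0 0 120 0 0.25; 0 -0 0 0 120 0 0.25
```

View pics/top1.png

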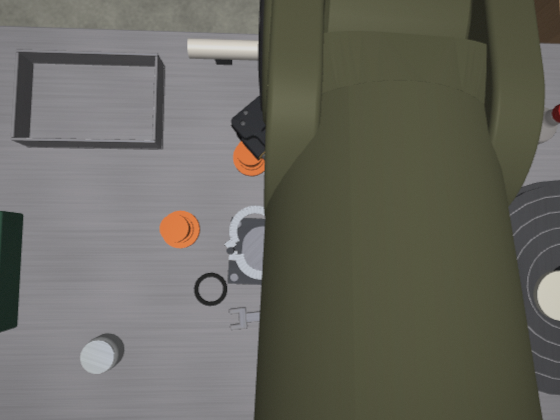

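View pics/scene1.png

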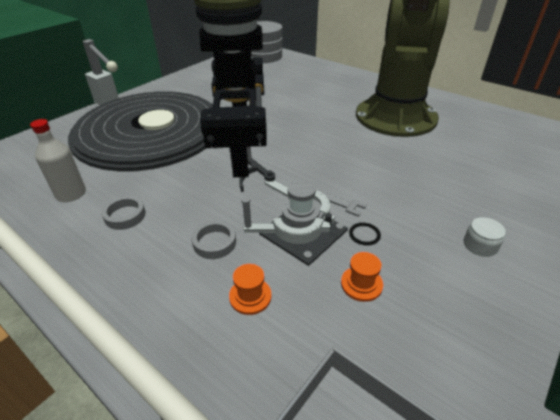

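```bash
python3 - <<'E'
from h import *
f=pickle.load(open('scene0.pkl','rb'))
for p in([.6289,.0238,.199],[.628,.0243,.118],[.628,.0243,.075]):
    c=f['R']@p+f['t'];print(f['fx']*c[0]/c[2]+f['cx'],f['fy']*c[1]/c[2]+f['cy'])
im=cv2.imread('pics/scene1.png')[120:260,180:310];cv2.imwrite('pics/s1z.png',cv2.resize(im,None,fx=4,fy=4,interpolation=cv2.INTER_CUBIC))
E
```

```text
241.64271633274288 156.8046818118808
245.78869371407205 198.80135828712193
247.4140871735999 218.4504397468129
```

View pics/s1z.png

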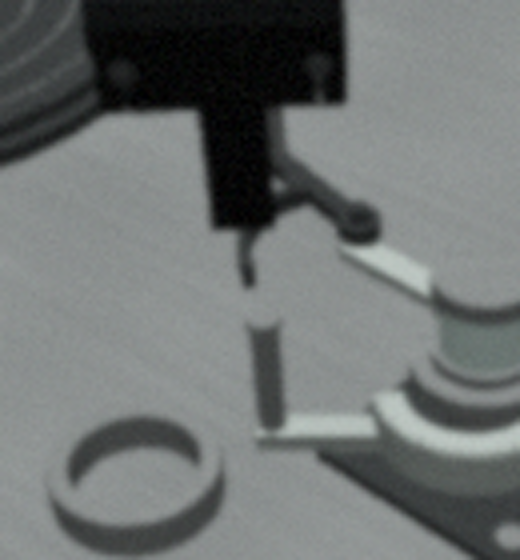

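>>> {"op": "arm_command", "data": {
  "deltas": "0 0 0 0 17 0 1; 0 0 0 0 34 0 1; 0 0 0 0 51 0 1; 0 0 0 0 68 0 1; 0 0 0 0 85 0 1; 0 0 0 0 102 0 1; 0 0 0 0 120 0 1; 0 0 0 0 120 0 1; 0 0 0 0 120 0 1; 0 0 0 0 120 0 1"
}}

```text
clock: 2.7
ee_pos: [0.6286, 0.0253, 0.0805]
eef_rot: [-1.493, -0.578, 0.576]
ft_force: [-0.5, 0.2, -0.2]
grip_width: 0.0869
```

```bash
python3 -c "
from h import *
o=st();print(o['ft_torque'])"
```

```text
t 2.7 pos [0.6286 0.0253 0.0805] yaw 0.737 F [-0.46  0.23 -0.24] w 0.0869 cmd [0.628  0.0243 0.08   0.7363]
[-0.08774577 -0.05668474 -0.02314154]
```

>>> {"op": "arm_command", "data": {
  "deltas": "0 0 0 0 0 0 0.1; 0 0 0 0 0 0 0; 0 0 0 0 0 0 0; 0 0 0 0 0 0 0; 0 0 0 0 0 0 0; 0 0 0 0 0 0 0; 0 0 0 0 0 0 0; 0 0 0 0 0 0 0; 0 0 0 0 0 0 0; 0 0 0 0 0 0 0",
  "newtons": 20
}}

```text
clock: 3.53
ee_pos: [0.6282, 0.0249, 0.0795]
eef_rot: [-1.493, -0.576, 0.576]
ft_force: [-0.2, 0.6, 0.3]
grip_width: 0.0282
```

```bash
cat >> h.py <<'E'
def arc(C,da,n,end=10):
    """rotate commanded pose about C by da over n rows, hold"""
    l=load();out=[]
    for i in range(end):
        a=da*min(i+1,n)/n;c,s=np.cos(a),np.sin(a);d=np.array(l[:2])-C
        out.append([*(C+[c*d[0]-s*d[1],s*d[0]+c*d[1]]),l[2],l[3]+a])
    return out
E
python3 -c "
from h import *
o=st();p=o['ee_pos'][:2];print(np.hypot(*(p-H)),np.arctan2(*(p-H)[::-1]))
plan(arc(H,-.30,8),0)"
```

```text
t 3.53 pos [0.6282 0.0249 0.0795] yaw 0.737 F [-0.25  0.59  0.28] w 0.0282 cmd [0.628  0.0243 0.08   0.7363]
0.13743589659080468 -0.8290231620812307
0 0.04 0 -5 0 0 0; 0 0.07 0 -10.5 0 0.5 0; 0 0.11 0 -15.5 0 1 0; 0 0.15 0 -20.5 0 1.5 0; 0 0.19 0 -25.5 0 2.5 0; 0 0.22 0 -30.5 0 3.5 0; 0 0.26 0 -36 0 4.5 0; 0 0.3 0 -40.5 0 6 0; 0 0.3 0 -40.5 0 6 0; 0 0.3 0 -40.5 0 6 0
```

>>> {"op": "arm_command", "data": {
  "deltas": "0 0 0 0 0 0 0; 0 0 0 0 0 0 0; 0 0 0 0 0 0 0; 0 0.04 0 -5 0 0 0; 0 0.09 0 -12.5 0 0.5 0; 0 0.13 0 -18 0 1.3 0; 0 0.17 0 -23 0 2 0; 0 0.22 0 -30.5 0 3.5 0; 0 0.26 0 -36 0 4.5 0; 0 0.3 0 -40.5 0 6 0"
}}

```text
clock: 4.37
ee_pos: [0.594, 0.002, 0.0796]
eef_rot: [-1.544, -0.341, 0.341]
ft_force: [1.3, -0.2, -0.6]
grip_width: 0.0115
```

```bash
cat >> h.py <<'E'
def ring():
    o=st();p=o['ee_pos'][:2];d=p-H;r=np.hypot(*d);th=np.arctan2(d[1],d[0]);t=np.array([np.sin(th),-np.cos(th)])
    print('r',round(r,4),'ringang',round(th+np.radians(88.9),4),'Ft(resist)',round(-o['ft_force'][:2]@t,2),'Fr',round(o['ft_force'][:2]@d/r,2))
E
python3 -c "
from h import *
ring()
plan(arc(H,-.20,10),0)"
```

```text
t 4.37 pos [0.594  0.002  0.0796] yaw 0.435 F [ 1.26 -0.2  -0.6 ] w 0.0115 cmd [0.5939 0.0015 0.08   0.4363]
r 0.1374 ringang 0.4222 Ft(resist) 1.06 Fr 0.72
0 0.02 0 -3 0 0 0; 0 0.04 0 -5.5 0 0 0; 0 0.06 0 -8.5 0 0 0; 0 0.08 0 -11 0 0.5 0; 0 0.1 0 -14 0 0.5 0; 0 0.12 0 -16.5 0 1 0; 0 0.14 0 -19 0 1.5 0; 0 0.16 0 -22 0 1.5 0; 0 0.18 0 -24.5 0 2 0; 0 0.2 0 -27.5 0 2.5 0
```

Good: the post is gripped and swinging with about 1 N.

>>> {"op": "arm_command", "data": {
  "deltas": "0 0.02 0 -3 0 0 0; 0 0.04 0 -5.5 0 0 0; 0 0.06 0 -8.5 0 0 0; 0 0.08 0 -11 0 0.5 0; 0 0.1 0 -14 0 0.5 0; 0 0.12 0 -16.5 0 1 0; 0 0.14 0 -19 0 1.5 0; 0 0.16 0 -22 0 1.5 0; 0 0.18 0 -24.5 0 2 0; 0 0.2 0 -27.5 0 2.5 0"
}}

```text
clock: 5.2
ee_pos: [0.5682, -0.0072, 0.0796]
eef_rot: [-1.563, -0.185, 0.184]
ft_force: [1.8, -0.4, -1.7]
grip_width: 0.0112
```

```bash
python3 -c "
from h import *
ring()
plan(arc(H,-.08,8),0)"
```

```text
t 5.2 pos [ 0.5682 -0.0072  0.0796] yaw 0.235 F [ 1.8  -0.43 -1.72] w 0.0112 cmd [ 0.568  -0.0079  0.08    0.2363]
r 0.1374 ringang 0.2225 Ft(resist) 1.65 Fr 0.85
0 0.01 0 -1.5 0 0 0; 0 0.02 0 -3 0 0 0; 0 0.03 0 -4 0 0 0; 0 0.04 0 -5.5 0 0 0; 0 0.05 0 -7 0 0 0; 0 0.06 0 -8.5 0 0 0; 0 0.07 0 -9.5 0 0.5 0; 0 0.08 0 -11 0 0.5 0; 0 0.08 0 -11 0 0.5 0; 0 0.08 0 -11 0 0.5 0
```

>>> {"op": "arm_command", "data": {
  "deltas": "0 0.01 0 -1.5 0 0 0; 0 0.02 0 -3 0 0 0; 0 0.03 0 -4 0 0 0; 0 0.04 0 -5.5 0 0 0; 0 0.05 0 -7 0 0 0; 0 0.06 0 -8.5 0 0 0; 0 0.07 0 -9.5 0 0.5 0; 0 0.08 0 -11 0 0.5 0; 0 0.08 0 -11 0 0.5 0; 0 0.08 0 -11 0 0.5 0"
}}

```text
clock: 6.03
ee_pos: [0.557, -0.0095, 0.0796]
eef_rot: [-1.567, -0.123, 0.124]
ft_force: [0.9, -0.5, -2.3]
grip_width: 0.0112
```

```bash
python3 -c "
from h import *
ring()
plan(arc(H,-.04,8),0)"
```

```text
t 6.03 pos [ 0.557  -0.0095  0.0796] yaw 0.157 F [ 0.93 -0.45 -2.28] w 0.0112 cmd [ 0.5572 -0.0099  0.08    0.1563]
r 0.1374 ringang 0.1397 Ft(resist) 0.85 Fr 0.59
0 0.01 0 -0.5 0 0 0; 0 0.01 0 -1.5 0 0 0; 0 0.02 0 -2 0 0 0; 0 0.02 0 -3 0 0 0; 0 0.02 0 -3.5 0 0 0; 0 0.03 0 -4 0 0 0; 0 0.04 0 -5 0 0 0; 0 0.04 0 -5.5 0 0 0; 0 0.04 0 -5.5 0 0 0; 0 0.04 0 -5.5 0 0 0
```

>>> {"op": "arm_command", "data": {
  "deltas": "0 0.01 0 -0.5 0 0 0; 0 0.01 0 -1 0 0 0; 0 0.02 0 -1.5 0 0 0; 0 0.02 0 -2 0 0 0; 0 0.02 0 -2.5 0 0 0; 0 0.03 0 -3 0 0 0; 0 0.03 0 -4 0 0 0; 0 0.03 0 -4.5 0 0 0; 0 0.04 0 -5 0 0 0; 0 0.04 0 -5.5 0 0 0"
}}

```text
clock: 6.87
ee_pos: [0.5519, -0.0102, 0.0796]
eef_rot: [-1.569, -0.091, 0.091]
ft_force: [1.6, -0.8, -3.1]
grip_width: 0.0111
```

```bash
python3 -c "
from h import *
ring()
plan(arc(H,-.03,10),0)"
```

```text
t 6.87 pos [ 0.5519 -0.0102  0.0796] yaw 0.116 F [ 1.59 -0.8  -3.08] w 0.0111 cmd [ 0.5517 -0.0108  0.08    0.1163]
r 0.1375 ringang 0.1022 Ft(resist) 1.48 Fr 0.98
0 0 0 -0.5 0 0 0; 0 0.01 0 -1 0 0 0; 0 0.01 0 -1 0 0 0; 0 0.01 0 -1.5 0 0 0; 0 0.01 0 -2 0 0 0; 0 0.02 0 -2.5 0 0 0; 0 0.02 0 -3 0 0 0; 0 0.02 0 -3.5 0 0 0; 0 0.03 0 -3.5 0 0 0; 0 0.03 0 -4 0 0 0
```

>>> {"op": "arm_command", "data": {
  "deltas": "0 0 0 -0.5 0 0 0; 0 0.01 0 -1 0 0 0; 0 0.01 0 -1 0 0 0; 0 0.01 0 -1.5 0 0 0; 0 0.01 0 -2 0 0 0; 0 0.02 0 -2.5 0 0 0; 0 0.02 0 -3 0 0 0; 0 0.02 0 -3.5 0 0 0; 0 0.03 0 -3.5 0 0 0; 0 0.03 0 -4 0 0 0"
}}

```text
clock: 7.7
ee_pos: [0.548, -0.0107, 0.0796]
eef_rot: [-1.57, -0.068, 0.068]
ft_force: [0.9, -0.2, -1.8]
grip_width: 0.0114
```

```bash
python3 -c "
from h import *
ring()
plan(arc(H,-.03,10),0)"
```

```text
t 7.7 pos [ 0.548  -0.0107  0.0796] yaw 0.086 F [ 0.9  -0.2  -1.79] w 0.0114 cmd [ 0.5478 -0.0113  0.08    0.0863]
r 0.1374 ringang 0.0732 Ft(resist) 0.87 Fr 0.28
0 0 0 -0.5 0 0 0; 0 0.01 0 -1 0 0 0; 0 0.01 0 -1 0 0 0; 0 0.01 0 -1.5 0 0 0; 0 0.01 0 -2 0 0 0; 0 0.02 0 -2.5 0 0 0; 0 0.02 0 -3 0 0 0; 0 0.02 0 -3.5 0 0 0; 0 0.03 0 -3.5 0 0 0; 0 0.03 0 -4 0 0 0
```

>>> {"op": "arm_command", "data": {
  "deltas": "0 0 0 -0.5 0 0 0; 0 0.01 0 -1 0 0 0; 0 0.01 0 -1 0 0 0; 0 0.01 0 -1.5 0 0 0; 0 0.01 0 -2 0 0 0; 0 0.02 0 -2.5 0 0 0; 0 0.02 0 -3 0 0 0; 0 0.02 0 -3.5 0 0 0; 0 0.03 0 -3.5 0 0 0; 0 0.03 0 -4 0 0 0"
}}

```text
clock: 8.53
ee_pos: [0.544, -0.011, 0.0796]
eef_rot: [-1.57, -0.044, 0.044]
ft_force: [2.3, 0.4, -2.6]
grip_width: 0.0112
```

```bash
python3 -c "
from h import *
ring()
plan(arc(H,-.03,10),0)"
```

```text
t 8.53 pos [ 0.544  -0.011   0.0796] yaw 0.056 F [ 2.32  0.39 -2.63] w 0.0112 cmd [ 0.5438 -0.0116  0.08    0.0563]
r 0.1374 ringang 0.044 Ft(resist) 2.34 Fr -0.25
0 0 0 -0.5 0 0 0; 0 0.01 0 -1 0 0 0; 0 0.01 0 -1 0 0 0; 0 0.01 0 -1.5 0 0 0; 0 0.01 0 -2 0 0 0; 0 0.02 0 -2.5 0 0 0; 0 0.02 0 -3 0 0 0; 0 0.02 0 -3.5 0 0 0; 0 0.03 0 -3.5 0 0 0; 0 0.03 0 -4 0 0 0
```

>>> {"op": "arm_command", "data": {
  "deltas": "0 0 0 -0.5 0 0 0; 0 0 0 -0.5 0 0 0; 0 0.01 0 -1 0 0 0; 0 0.01 0 -1 0 0 0; 0 0.01 0 -1.5 0 0 0; 0 0.01 0 -1.5 0 0 0; 0 0.015 0 -2 0 0 0; 0 0.015 0 -2 0 0 0; 0 0.02 0 -2.5 0 0 0; 0 0.02 0 -2.5 0 0 0"
}}

```text
clock: 9.37
ee_pos: [0.5414, -0.0111, 0.0796]
eef_rot: [-1.57, -0.029, 0.029]
ft_force: [1.7, 0.1, -2.0]
grip_width: 0.0115
```

```bash
python3 -c "
from h import *
l=load();
json.dump([.5438-.0025,-.0116-.0025*.0563,.08,.0563-.02],open(S,'w'))
ring()
plan(arc(H,-.015,10),0)"
```

```text
t 9.37 pos [ 0.5414 -0.0111  0.0796] yaw 0.037 F [ 1.69  0.13 -2.03] w 0.0115 cmd [ 0.5413 -0.0117  0.08    0.0363]
r 0.1375 ringang 0.0252 Ft(resist) 1.7 Fr -0.06
0 0 0 0 0 0 0; 0 0 0 -0.5 0 0 0; 0 0 0 -0.5 0 0 0; 0 0.01 0 -1 0 0 0; 0 0.01 0 -1 0 0 0; 0 0.01 0 -1 0 0 0; 0 0.01 0 -1.5 0 0 0; 0 0.01 0 -1.5 0 0 0; 0 0.01 0 -2 0 0 0; 0 0.01 0 -2 0 0 0
```

>>> {"op": "arm_command", "data": {
  "deltas": "0 0 0 -0.5 0 0 0; 0 0 0 -0.5 0 0 0; 0 0.01 0 -1 0 0 0; 0 0.01 0 -1 0 0 0; 0 0.01 0 -1.5 0 0 0; 0 0.01 0 -1.5 0 0 0; 0 0.015 0 -2 0 0 0; 0 0.015 0 -2 0 0 0; 0 0.02 0 -2.5 0 0 0; 0 0.02 0 -2.5 0 0 0"
}}

```text
clock: 10.2
ee_pos: [0.5389, -0.0112, 0.0796]
eef_rot: [-1.571, -0.013, 0.013]
ft_force: [1.2, -0.2, -2.5]
grip_width: 0.0113
```

```bash
python3 -c "
from h import *
json.dump([.5388,-.0117,.08,.0163],open(S,'w'))
ring()"
```

```text
t 10.2 pos [ 0.5389 -0.0112  0.0796] yaw 0.017 F [ 1.23 -0.25 -2.45] w 0.0113 cmd [ 0.5388 -0.0117  0.08    0.0163]
r 0.1375 ringang 0.0068 Ft(resist) 1.22 Fr 0.28
```

>>> {"op": "arm_command", "data": {
  "deltas": "0 0 0 -0.5 0 0 0; 0 0 0 -0.5 0 0 0; 0 0.01 0 -1 0 0 0; 0 0.01 0 -1 0 0 0; 0 0.01 0 -1.5 0 0 0; 0 0.01 0 -1.5 0 0 0; 0 0.015 0 -2 0 0 0; 0 0.015 0 -2 0 0 0; 0 0.02 0 -2.5 0 0 0; 0 0.02 0 -2.5 0 0 0"
}}

```text
clock: 11.03
ee_pos: [0.5364, -0.0113, 0.0796]
eef_rot: [-1.571, 0.003, -0.003]
ft_force: [1.3, -0.0, -2.3]
grip_width: 0.0116
```

```bash
python3 -c "
from h import *
json.dump([.5363,-.0117,.08,-.0037],open(S,'w'))
ring()"
```

```text
t 11.03 pos [ 0.5364 -0.0113  0.0796] yaw -0.003 F [ 1.29 -0.01 -2.33] w 0.0116 cmd [ 0.5363 -0.0117  0.08   -0.0037]
r 0.1375 ringang -0.0112 Ft(resist) 1.29 Fr 0.02
```

>>> {"op": "arm_command", "data": {
  "deltas": "0 0 0 -0.5 0 0 0; 0 0 0 -0.5 0 0 0; 0 0.01 0 -1 0 0 0; 0 0.01 0 -1 0 0 0; 0 0.01 0 -1.5 0 0 0; 0 0.01 0 -1.5 0 0 0; 0 0.015 0 -2 0 0 0; 0 0.015 0 -2 0 0 0; 0 0.02 0 -2.5 0 0 0; 0 0.02 0 -2.5 0 0 0"
}}

```text
clock: 11.87
ee_pos: [0.5339, -0.0113, 0.0796]
eef_rot: [-1.571, 0.018, -0.018]
ft_force: [0.7, 0.7, -2.0]
grip_width: 0.0115
```

```bash
python3 -c "
from h import *
json.dump([.5338,-.0117,.08,-.0237],open(S,'w'))
ring()
from cell import manip
f=manip.grab_frame('scene');cv2.imwrite('pics/s2z.png',cv2.resize(f['color'][130:290,200:370],None,fx=4,fy=4,interpolation=cv2.INTER_CUBIC))
"
```

```text
t 11.87 pos [ 0.5339 -0.0113  0.0796] yaw -0.023 F [ 0.65  0.71 -2.01] w 0.0115 cmd [ 0.5338 -0.0117  0.08   -0.0237]
r 0.1375 ringang -0.0292 Ft(resist) 0.65 Fr -0.72
```

View pics/s2z.png

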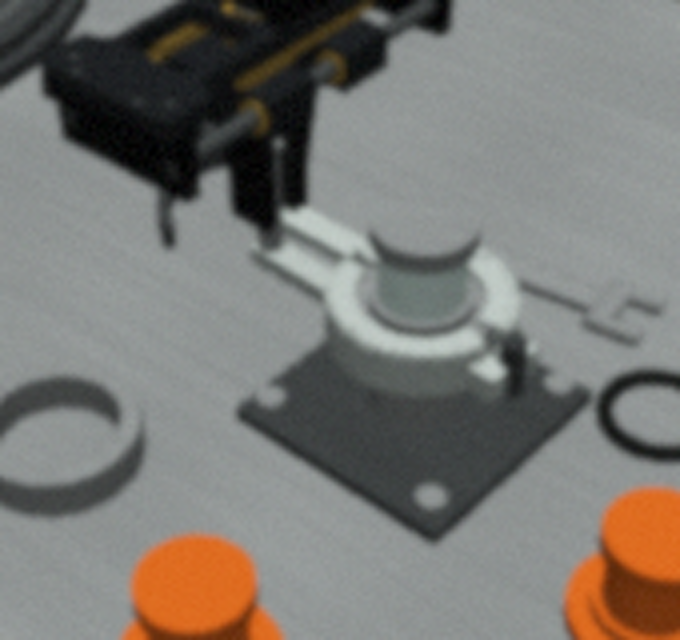

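>>> {"op": "arm_command", "data": {
  "deltas": "0 0 0 -0.2 0 0 0; 0 0 0 -0.4 0 0 0; 0 0 0 -0.6 0 0 0; 0 0.01 0 -0.8 0 0 0; 0 0.01 0 -1 0 0 0; 0 0.01 0 -1.2 0 0 0; 0 0.01 0 -1.5 0 0 0; 0 0.01 0 -1.7 0 0 0; 0 0.01 0 -1.9 0 0 0; 0 0.01 0 -2 0 0 0"
}}

```text
clock: 12.75
ee_pos: [0.532, -0.0112, 0.0796]
eef_rot: [-1.571, 0.026, -0.026]
ft_force: [1.5, 0.7, -2.8]
grip_width: 0.0115
```

```bash
python3 -c "
from h import *
json.dump([.5318,-.0117,.08,-.0337],open(S,'w'))
ring()
"
```

```text
t 12.75 pos [ 0.532  -0.0112  0.0796] yaw -0.033 F [ 1.51  0.75 -2.79] w 0.0115 cmd [ 0.5318 -0.0117  0.08   -0.0337]
r 0.1374 ringang -0.0433 Ft(resist) 1.49 Fr -0.79
```

>>> {"op": "arm_command", "data": {
  "deltas": "0 0 0 -0.2 0 0 0; 0 0 0 -0.4 0 0 0; 0 0 0 -0.6 0 0 0; 0 0.01 0 -0.8 0 0 0; 0 0.01 0 -1 0 0 0; 0 0.01 0 -1.2 0 0 0; 0 0.01 0 -1.5 0 0 0; 0 0.01 0 -1.7 0 0 0; 0 0.01 0 -1.9 0 0 0; 0 0.01 0 -2 0 0 0"
}}

```text
clock: 13.58
ee_pos: [0.53, -0.0112, 0.0796]
eef_rot: [-1.57, 0.034, -0.034]
ft_force: [1.7, -1.0, -2.6]
grip_width: 0.0112
```

```bash
python3 -c "
from h import *
json.dump([.5298,-.0116,.08,-.0437],open(S,'w'))
ring()
"
```

```text
t 13.58 pos [ 0.53   -0.0112  0.0796] yaw -0.043 F [ 1.74 -0.98 -2.63] w 0.0112 cmd [ 0.5298 -0.0116  0.08   -0.0437]
r 0.1375 ringang -0.0577 Ft(resist) 1.77 Fr 0.92
```

>>> {"op": "arm_command", "data": {
  "deltas": "0 0 0 -0.2 0 0 0; 0 0 0 -0.4 0 0 0; 0 0 0 -0.6 0 0 0; 0 0.01 0 -0.8 0 0 0; 0 0.01 0 -1 0 0 0; 0 0.01 0 -1.2 0 0 0; 0 0.01 0 -1.5 0 0 0; 0 0.01 0 -1.7 0 0 0; 0 0.01 0 -1.9 0 0 0; 0 0.01 0 -2 0 0 0"
}}

```text
clock: 14.42
ee_pos: [0.5291, -0.0112, 0.0797]
eef_rot: [-1.571, 0.039, -0.044]
ft_force: [6.8, 0.1, -8.2]
grip_width: 0.0111
```

```bash
python3 -c "
from h import *
json.dump([.5278,-.0115,.08,-.0537],open(S,'w'))
ring()
"
```

```text
t 14.42 pos [ 0.5291 -0.0112  0.0797] yaw -0.053 F [ 6.8   0.15 -8.2 ] w 0.0111 cmd [ 0.5278 -0.0115  0.08   -0.0537]
r 0.1375 ringang -0.0641 Ft(resist) 6.79 Fr -0.45
```

>>> {"op": "arm_command", "data": {
  "deltas": "0 0 0 -0.1 0 0 0; 0 0 0 -0.2 0 0 0; 0 0 0 -0.3 0 0 0; 0 0 0 -0.4 0 0 0; 0 0 0 -0.4 0 0 0; 0 0 0 -0.5 0 0 0; 0 0 0 -0.5 0 0 0; 0 0 0 -0.5 0 0 0; 0 0 0 -0.5 0 0 0; 0 0 0 -0.5 0 0 0"
}}

```text
clock: 15.25
ee_pos: [0.529, -0.0112, 0.0796]
eef_rot: [-1.571, 0.039, -0.044]
ft_force: [7.7, -0.2, -9.0]
grip_width: 0.0114
```

```bash
python3 -c "
from h import *
json.dump([.5273,-.0115,.08,-.0537],open(S,'w'))
ring()
"
```

```text
t 15.25 pos [ 0.529  -0.0112  0.0796] yaw -0.053 F [ 7.72 -0.25 -8.99] w 0.0114 cmd [ 0.5273 -0.0115  0.08   -0.0537]
r 0.1375 ringang -0.065 Ft(resist) 7.73 Fr -0.11
```

>>> {"op": "arm_command", "data": {
  "deltas": "0 0 0 0.5 0 0 0; 0 0 0 1 0 0 0; 0 0 0 1.4 0 0 0; 0 0 0 1.4 0 0 0; 0 0 0 1.4 0 0 0.5; 0 0 0 1.4 0 0 0.5; 0 0 0 1.4 0 0 0.5; 0 0 0 1.4 0 0 0.5; 0 0 0 1.4 0 0 0.5; 0 0 0 1.4 0 0 0.5"
}}

```text
clock: 16.08
ee_pos: [0.5287, -0.0112, 0.0797]
eef_rot: [-1.57, 0.042, -0.041]
ft_force: [0.2, -0.1, 0.4]
grip_width: 0.0404
```

```bash
python3 -c "
from h import *
json.dump([.5287,-.0115,.08,-.0537],open(S,'w'))
ring()
l=load();t=[.4806,-.1080,.16,-.229]
plan([[l[0],l[1],.105,l[3]],[l[0],l[1],.135,l[3]],[l[0],l[1],.16,l[3]]]+lin([l[0],l[1],.16,l[3]],t,5)+[t]*2,1)
"
```

```text
t 16.08 pos [ 0.5287 -0.0112  0.0797] yaw -0.053 F [ 0.19 -0.14  0.41] w 0.0404 cmd [ 0.5287 -0.0115  0.08   -0.0537]
r 0.1375 ringang -0.0671 Ft(resist) 0.2 Fr 0.13
0 -0 0 0 -25 0 1; 0 -0 0 0 -55 0 1; 0 -0 0 0 -80 0 1; 0 0.04 0 -8.5 -80 -20 1; 0 0.07 0 -17 -80 -39.5 1; 0 0.11 0 -25.5 -80 -59.5 1; 0 0.14 0 -34.5 -80 -79 1; 0 0.18 0 -43 -80 -99 1; 0 0.18 0 -43 -80 -99 1; 0 0.18 0 -43 -80 -99 1
```

>>> {"op": "arm_command", "data": {
  "deltas": "0 0 0 0 -25 0 0.5; 0 0 0 0 -55 0 1; 0 0 0 0 -80 0 1; 0 0.04 0 -8.5 -80 -20 1; 0 0.07 0 -17 -80 -39.5 1; 0 0.11 0 -25.5 -80 -59.5 1; 0 0.14 0 -34.5 -80 -79 1; 0 0.18 0 -43 -80 -99 1; 0 0.18 0 -43 -80 -99 1; 0 0.18 0 -43 -80 -99 1"
}}

```text
clock: 16.92
ee_pos: [0.4792, -0.11, 0.159]
eef_rot: [-1.562, 0.188, -0.186]
ft_force: [0.1, 1.1, 0.0]
grip_width: 0.0863
```

```bash
python3 -c "
from h import *
st()
from cell import manip
f=manip.grab_frame('scene');cv2.imwrite('pics/s3z.png',cv2.resize(f['color'][100:260,180:370],None,fx=4,fy=4,interpolation=cv2.INTER_CUBIC))
f=manip.grab_frame('top');cv2.imwrite('pics/t3.png',f['color'])
pickle.dump(f,open('top3.pkl','wb'))
"
```

```text
t 16.92 pos [ 0.4792 -0.11    0.159 ] yaw -0.238 F [0.11 1.12 0.03] w 0.0863 cmd [ 0.4804 -0.108   0.16   -0.2337]
```

View pics/s3z.png

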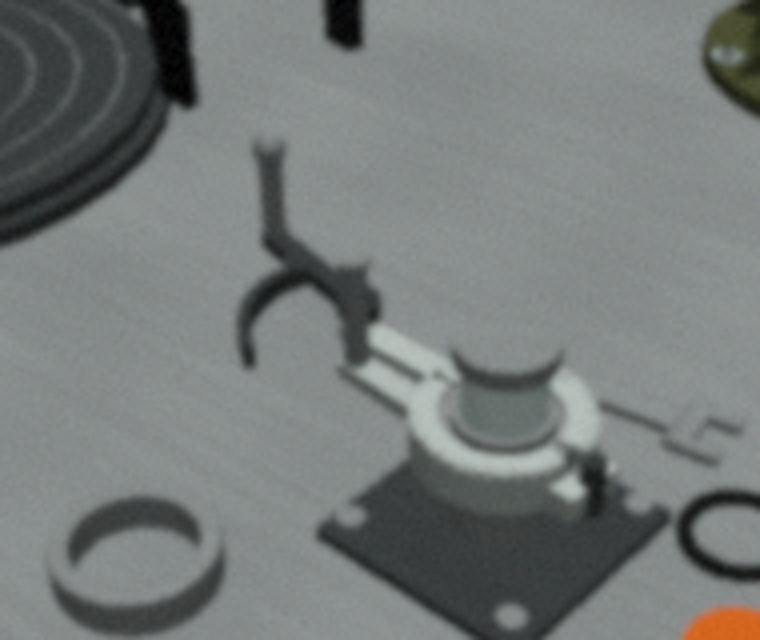

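View pics/t3.png

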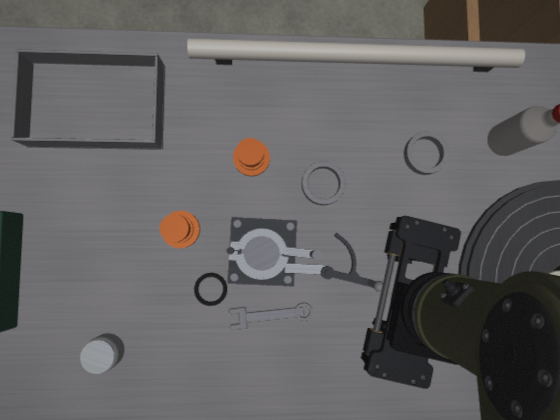

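>>> {"op": "arm_command", "data": {
  "deltas": "0 0 0 0 10 0 1; 0 0 0 0 30 0 1; 0 0 0 0 50 0 1; 0 0 0 0 70 0 1; 0 0 0 0 80 0 1; 0 0 0 0 80 0 1; 0 0 0 0 80 0 1; 0 0 0 0 80 0 0; 0 0 0 0 80 0 0; 0 0 0 0 80 0 0"
}}

```text
clock: 17.85
ee_pos: [0.4816, -0.1077, 0.0806]
eef_rot: [-1.563, 0.181, -0.184]
ft_force: [0.3, 0.2, -0.3]
grip_width: 0.0744
```

>>> {"op": "arm_command", "data": {
  "deltas": "0 0 0 0 0 0 0; 0 0 0 0 0 0 0; 0 0 0 0 0 0 0; 0 0 0 0 0 0 0; 0 0 0 0 0 0 0; 0 0 0 0 0 0 0; 0 0 0 0 0 0 0; 0 0 0 0 0 0 0; 0 0 0 0 0 0 0; 0 0 0 0 0 0 0"
}}

```text
clock: 18.68
ee_pos: [0.4807, -0.1078, 0.0795]
eef_rot: [-1.563, 0.183, -0.183]
ft_force: [0.6, 0.1, -0.8]
grip_width: 0.0115
```

```bash
cat >> h.py <<'E'
def latch():
    o=st();p=o['ee_pos'][:2];d=p-P;r=np.hypot(*d);th=np.arctan2(d[1],d[0]);t=np.array([-np.sin(th),np.cos(th)])
    print('r',round(r,4),'th',round(th,4),'Ft(resist)',round(-o['ft_force'][:2]@t,2),'Fr',round(o['ft_force'][:2]@d/r,2))
E
python3 -c "
from h import *
l=load();l[2]=.08;json.dump(l,open(S,'w'))
latch()
plan(arc(P,.4,9),0)
"
```

```text
t 18.68 pos [ 0.4807 -0.1078  0.0795] yaw -0.233 F [ 0.59  0.06 -0.82] w 0.0115 cmd [ 0.4804 -0.108   0.08   -0.2337]
r 0.0742 th -1.8003 Ft(resist) -0.56 Fr -0.19
0 -0.04 0 3.5 0 0 0; 0 -0.09 0 6.5 0 0.5 0; 0 -0.13 0 10 0 0.5 0; 0 -0.18 0 13 0 1 0; 0 -0.22 0 16.5 0 2 0; 0 -0.27 0 19.5 0 2.5 0; 0 -0.31 0 23 0 3.5 0; 0 -0.36 0 26 0 4.5 0; 0 -0.4 0 29 0 6 0; 0 -0.4 0 29 0 6 0
```

>>> {"op": "arm_command", "data": {
  "deltas": "0 -0.04 0 3.5 0 0 0; 0 -0.09 0 6.5 0 0.5 0; 0 -0.13 0 10 0 0.5 0; 0 -0.18 0 13 0 1 0; 0 -0.22 0 16.5 0 2 0; 0 -0.27 0 19.5 0 2.5 0; 0 -0.31 0 23 0 3.5 0; 0 -0.36 0 26 0 4.5 0; 0 -0.4 0 29 0 6 0; 0 -0.4 0 29 0 6 0"
}}

```text
clock: 19.52
ee_pos: [0.5108, -0.1089, 0.0795]
eef_rot: [-1.568, -0.132, 0.132]
ft_force: [0.1, -0.8, 0.1]
grip_width: 0.0114
```

```bash
python3 -c "
from h import *
latch()
plan(arc(P,.3,9),0)
"
```

```text
t 19.52 pos [ 0.5108 -0.1089  0.0795] yaw 0.168 F [ 0.07 -0.8   0.05] w 0.0114 cmd [ 0.51   -0.1089  0.08    0.1663]
r 0.0746 th -1.3933 Ft(resist) 0.07 Fr 0.8
0 -0.03 0 2.5 0 0 0; 0 -0.07 0 5 0 0 0; 0 -0.1 0 7.5 0 0.5 0; 0 -0.13 0 10 0 0.5 0; 0 -0.17 0 12.5 0 1 0; 0 -0.2 0 15 0 1.5 0; 0 -0.23 0 17 0 2 0; 0 -0.27 0 19.5 0 2.5 0; 0 -0.3 0 22 0 3.5 0; 0 -0.3 0 22 0 3.5 0
```

>>> {"op": "arm_command", "data": {
  "deltas": "0 -0.03 0 2.5 0 0 0; 0 -0.07 0 5 0 0 0; 0 -0.1 0 7.5 0 0.5 0; 0 -0.13 0 10 0 0.5 0; 0 -0.17 0 12.5 0 1 0; 0 -0.2 0 15 0 1.5 0; 0 -0.23 0 17 0 2 0; 0 -0.27 0 19.5 0 2.5 0; 0 -0.3 0 22 0 3.5 0; 0 -0.3 0 22 0 3.5 0"
}}

```text
clock: 20.35
ee_pos: [0.5318, -0.1021, 0.0796]
eef_rot: [-1.541, -0.366, 0.366]
ft_force: [1.4, -2.3, -0.4]
grip_width: 0.0114
```

```bash
python3 -c "
from h import *
latch()
from cell import manip
f=manip.grab_frame('scene');cv2.imwrite('pics/s4z.png',cv2.resize(f['color'][120:260,200:340],None,fx=4,fy=4,interpolation=cv2.INTER_CUBIC))
f=manip.grab_frame('top');cv2.imwrite('pics/t4.png',cv2.resize(f['color'][180:320,200:420],None,fx=3.5,fy=3.5,interpolation=cv2.INTER_CUBIC))
plan(arc(P,.15,10),0)
"
```

```text
t 20.35 pos [ 0.5318 -0.1021  0.0796] yaw 0.467 F [ 1.39 -2.26 -0.43] w 0.0114 cmd [ 0.5312 -0.1018  0.08    0.4663]
r 0.0749 th -1.096 Ft(resist) -0.2 Fr 2.64
0 -0.02 0 1 0 0 0; 0 -0.03 0 2 0 0 0; 0 -0.05 0 3.5 0 0 0; 0 -0.06 0 4.5 0 0 0; 0 -0.07 0 5.5 0 0 0; 0 -0.09 0 6.5 0 0.5 0; 0 -0.1 0 8 0 0.5 0; 0 -0.12 0 9 0 0.5 0; 0 -0.14 0 10 0 0.5 0; 0 -0.15 0 11 0 1 0
```

View pics/s4z.png

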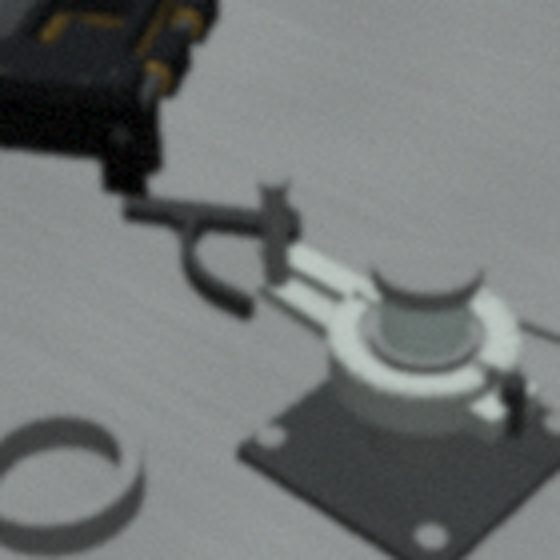

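View pics/t4.png

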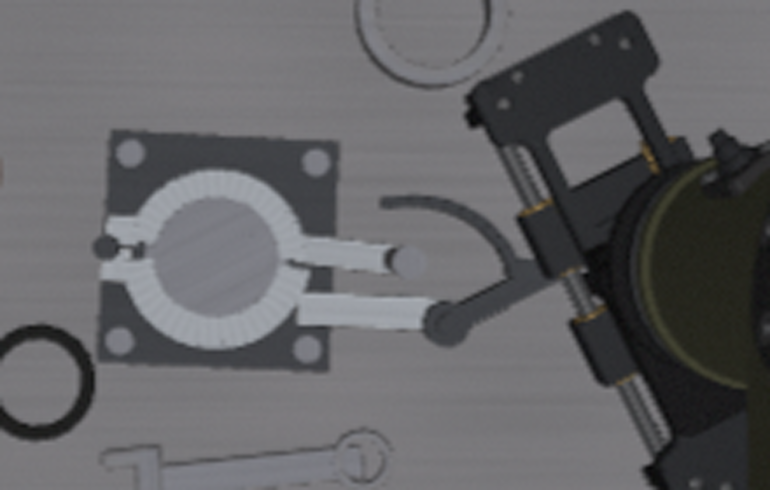

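```bash
sed -i 's/P=np.array(\[.4976,-.0355\])/P=np.array([.4981,-.0348])/' h.py; cat >> h.py <<'E'
def circ(th0,th1,n,end=10,r=.0750):
    out=[]
    for i in range(end):
        t=th0+(th1-th0)*min(i+1,n)/n
        out.append([P[0]+r*np.cos(t),P[1]+r*np.sin(t),.08,t+np.pi/2-.01])
    return out
E
python3 -c "
from h import *
json.dump([.5312,-.1018,.08,.4663],open(S,'w'))
latch()
plan(circ(-1.10,-.85,9),0)
"
```

```text
t 20.45 pos [ 0.5316 -0.1021  0.0796] yaw 0.465 F [ 1.53 -2.5  -1.77] w 0.0118 cmd [ 0.5312 -0.1018  0.08    0.4663]
r 0.0752 th -1.1085 Ft(resist) -0.25 Fr 2.92
0 -0.02 0 3 0 0 0; 0 -0.05 0 5 0 0 0; 0 -0.08 0 7 0 0 0; 0 -0.11 0 9 0 0 0; 0 -0.13 0 11.5 0 0.5 0; 0 -0.16 0 13.5 0 1 0; 0 -0.19 0 15.5 0 1 0; 0 -0.22 0 17.5 0 1.5 0; 0 -0.24 0 19.5 0 2 0; 0 -0.24 0 19.5 0 2 0
```

>>> {"op": "arm_command", "data": {
  "deltas": "0 -0.02 0 2.5 0 0 0; 0 -0.05 0 4.5 0 0 0; 0 -0.08 0 7 0 0 0; 0 -0.11 0 9 0 0 0; 0 -0.13 0 11.5 0 0.5 0; 0 -0.16 0 13.5 0 1 0; 0 -0.19 0 15.5 0 1 0; 0 -0.22 0 17.5 0 1.5 0; 0 -0.24 0 19.5 0 2 0; 0 -0.24 0 19.5 0 2 0"
}}

```text
clock: 21.28
ee_pos: [0.5482, -0.0909, 0.0796]
eef_rot: [-1.499, -0.554, 0.554]
ft_force: [0.1, -2.2, -0.2]
grip_width: 0.0117
```

```bash
python3 -c "
from h import *
latch()
plan(circ(-.855,-.73,9),0)
"
```

```text
t 21.28 pos [ 0.5482 -0.0909  0.0796] yaw 0.708 F [ 0.11 -2.19 -0.16] w 0.0117 cmd [ 0.5477 -0.0912  0.08    0.7063]
r 0.0752 th -0.8424 Ft(resist) 1.38 Fr 1.71
0 -0.01 0 0.5 0 0 0; 0 -0.03 0 1.5 0 0 0; 0 -0.04 0 2.5 0 0 0; 0 -0.06 0 4 0 0.5 0; 0 -0.07 0 5 0 0.5 0; 0 -0.08 0 6 0 0.5 0; 0 -0.1 0 7 0 0.5 0; 0 -0.11 0 8 0 0.5 0; 0 -0.12 0 9 0 1 0; 0 -0.12 0 9 0 1 0
```

>>> {"op": "arm_command", "data": {
  "deltas": "0 -0.01 0 0.5 0 0 0; 0 -0.03 0 1.5 0 0 0; 0 -0.04 0 2.5 0 0 0; 0 -0.06 0 4 0 0.5 0; 0 -0.07 0 5 0 0.5 0; 0 -0.08 0 6 0 0.5 0; 0 -0.1 0 7 0 0.5 0; 0 -0.11 0 8 0 0.5 0; 0 -0.12 0 9 0 1 0; 0 -0.12 0 9 0 1 0"
}}

```text
clock: 22.12
ee_pos: [0.5545, -0.0844, 0.0796]
eef_rot: [-1.473, -0.647, 0.646]
ft_force: [1.6, -4.4, -0.6]
grip_width: 0.0111
```

```bash
python3 -c "
from h import *
latch()
from cell import manip
f=manip.grab_frame('top');cv2.imwrite('pics/t5.png',cv2.resize(f['color'][180:320,200:420],None,fx=3.5,fy=3.5,interpolation=cv2.INTER_CUBIC))
plan(circ(-.73,-.63,10),0)
"
```

```text
t 22.12 pos [ 0.5545 -0.0844  0.0796] yaw 0.828 F [ 1.62 -4.39 -0.59] w 0.0111 cmd [ 0.5539 -0.0846  0.08    0.8263]
r 0.0751 th -0.7209 Ft(resist) 2.23 Fr 4.12
0 -0.01 0 0.5 0 0 0; 0 -0.02 0 1.5 0 0 0; 0 -0.03 0 2 0 0 0; 0 -0.04 0 3 0 0 0; 0 -0.05 0 3.5 0 0 0; 0 -0.06 0 4.5 0 0 0; 0 -0.07 0 5 0 0 0; 0 -0.08 0 6 0 0 0; 0 -0.09 0 6.5 0 0 0; 0 -0.1 0 7.5 0 0.5 0
```

View pics/t5.png

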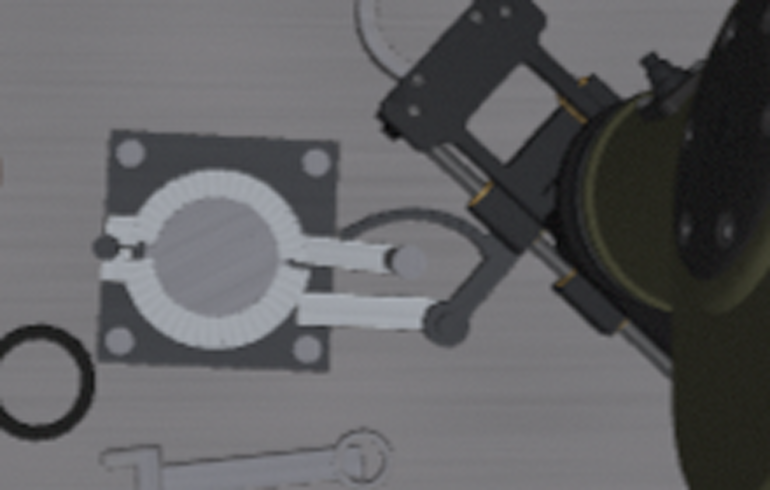

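```bash
python3 -c "
from h import *
json.dump([.5539,-.0846,.08,.8263],open(S,'w'))
plan(circ(-.73,-.63,10,r=.0758),0)
"
```

```text
0 -0.01 0 0.5 0 -1 0; 0 -0.02 0 1.5 0 -1 0; 0 -0.03 0 2 0 -1 0; 0 -0.04 0 3 0 -1 0; 0 -0.05 0 3.5 0 -1 0; 0 -0.06 0 4.5 0 -1 0; 0 -0.07 0 5 0 -0.5 0; 0 -0.08 0 6 0 -0.5 0; 0 -0.09 0 6.5 0 -0.5 0; 0 -0.1 0 7.5 0 -0.5 0
```

>>> {"op": "arm_command", "data": {
  "deltas": "0 -0.01 0 0.5 0 -0.5 0; 0 -0.02 0 1.5 0 -1 0; 0 -0.03 0 2 0 -1 0; 0 -0.04 0 3 0 -1 0; 0 -0.05 0 3.5 0 -1 0; 0 -0.06 0 4.5 0 -1 0; 0 -0.07 0 5 0 -0.5 0; 0 -0.08 0 6 0 -0.5 0; 0 -0.09 0 6.5 0 -0.5 0; 0 -0.1 0 7.5 0 -0.5 0"
}}

```text
clock: 23.0
ee_pos: [0.5592, -0.0787, 0.0795]
eef_rot: [-1.446, -0.724, 0.725]
ft_force: [-2.3, -0.3, 3.4]
grip_width: 0.0114
```

```bash
python3 -c "
from h import *
latch()
plan(circ(-.63,-.53,10,r=.0758),0)
"
```

```text
t 23.0 pos [ 0.5592 -0.0787  0.0795] yaw 0.928 F [-2.33 -0.34  3.4 ] w 0.0114 cmd [ 0.5593 -0.0794  0.08    0.9263]
r 0.0752 th -0.6237 Ft(resist) 1.64 Fr -1.7
0 -0.01 0 0.5 0 0 0; 0 -0.02 0 1.5 0 0 0; 0 -0.03 0 2 0 0 0; 0 -0.04 0 3 0 0 0; 0 -0.05 0 4 0 0 0; 0 -0.06 0 4.5 0 0 0; 0 -0.07 0 5.5 0 0 0; 0 -0.08 0 6 0 0.5 0; 0 -0.09 0 7 0 0.5 0; 0 -0.1 0 7.5 0 0.5 0
```

>>> {"op": "arm_command", "data": {
  "deltas": "0 -0.01 0 0.5 0 0 0; 0 -0.02 0 1.5 0 0 0; 0 -0.03 0 2 0 0 0; 0 -0.04 0 3 0 0 0; 0 -0.05 0 4 0 0 0; 0 -0.06 0 4.5 0 0 0; 0 -0.07 0 5.5 0 0 0; 0 -0.08 0 6 0 0.5 0; 0 -0.09 0 7 0 0.5 0; 0 -0.1 0 7.5 0 0.5 0"
}}

```text
clock: 23.83
ee_pos: [0.5632, -0.0724, 0.0794]
eef_rot: [-1.417, -0.8, 0.801]
ft_force: [-5.4, -0.2, 4.4]
grip_width: 0.0114
```

```bash
python3 -c "
from h import *
latch()
plan(circ(-.53,-.43,10,r=.0756),0)
"
```

```text
t 23.83 pos [ 0.5632 -0.0724  0.0794] yaw 1.028 F [-5.43 -0.22  4.35] w 0.0114 cmd [ 0.5635 -0.0731  0.08    1.0263]
r 0.0752 th -0.5241 Ft(resist) 2.91 Fr -4.59
0 -0.01 0 1 0 0 0; 0 -0.02 0 1.5 0 0 0; 0 -0.03 0 2.5 0 0 0; 0 -0.04 0 3 0 0.5 0; 0 -0.05 0 4 0 0.5 0; 0 -0.06 0 4.5 0 0.5 0; 0 -0.07 0 5.5 0 0.5 0; 0 -0.08 0 6 0 0.5 0; 0 -0.09 0 7 0 0.5 0; 0 -0.1 0 7.5 0 0.5 0
```

```bash
python3 -c "
from h import *
json.dump([.5635,-.0731,.08,1.0263],open(S,'w'))
plan(circ(-.53,-.43,10,r=.0747),0)
"
```

```text
0 -0.01 0 0.5 0 1 0; 0 -0.02 0 1.5 0 1 0; 0 -0.03 0 2 0 1 0; 0 -0.04 0 3 0 1 0; 0 -0.05 0 3.5 0 1 0; 0 -0.06 0 4.5 0 1.5 0; 0 -0.07 0 5 0 1.5 0; 0 -0.08 0 6 0 1.5 0; 0 -0.09 0 6.5 0 1.5 0; 0 -0.1 0 7.5 0 1.5 0
```

>>> {"op": "arm_command", "data": {
  "deltas": "0 -0.01 0 0.5 0 0.5 0; 0 -0.02 0 1.5 0 1 0; 0 -0.03 0 2 0 1 0; 0 -0.04 0 3 0 1 0; 0 -0.05 0 3.5 0 1 0; 0 -0.06 0 4.5 0 1.5 0; 0 -0.07 0 5 0 1.5 0; 0 -0.08 0 6 0 1.5 0; 0 -0.09 0 6.5 0 1.5 0; 0 -0.1 0 7.5 0 1.5 0"
}}

```text
clock: 24.67
ee_pos: [0.5664, -0.0658, 0.0795]
eef_rot: [-1.387, -0.877, 0.877]
ft_force: [-2.4, -2.4, 0.3]
grip_width: 0.0113
```

```bash
python3 -c "
from h import *
latch()
plan(circ(-.43,-.36,10,r=.0747),0)
"
```

```text
t 24.67 pos [ 0.5664 -0.0658  0.0795] yaw 1.128 F [-2.36 -2.38  0.31] w 0.0113 cmd [ 0.5661 -0.0659  0.08    1.1263]
r 0.075 th -0.426 Ft(resist) 3.14 Fr -1.17
0 -0.01 0 0.5 0 0 0; 0 -0.02 0 1 0 0 0; 0 -0.03 0 1.5 0 0 0; 0 -0.03 0 2 0 0 0; 0 -0.04 0 2.5 0 0 0; 0 -0.05 0 3 0 0 0; 0 -0.05 0 3.5 0 0 0; 0 -0.06 0 4 0 0.5 0; 0 -0.07 0 4.5 0 0.5 0; 0 -0.07 0 5 0 0.5 0
```

>>> {"op": "arm_command", "data": {
  "deltas": "0 -0.01 0 0.5 0 0 0; 0 -0.02 0 1 0 0 0; 0 -0.03 0 1.5 0 0 0; 0 -0.03 0 2 0 0 0; 0 -0.04 0 2.5 0 0 0; 0 -0.05 0 3 0 0 0; 0 -0.05 0 3.5 0 0 0; 0 -0.06 0 4 0 0.5 0; 0 -0.07 0 4.5 0 0.5 0; 0 -0.07 0 5 0 0.5 0"
}}

```text
clock: 25.5
ee_pos: [0.5683, -0.061, 0.0796]
eef_rot: [-1.364, -0.931, 0.93]
ft_force: [-0.1, -2.3, -1.5]
grip_width: 0.0115
```

```bash
python3 -c "
from h import *
latch()
from cell import manip
f=manip.grab_frame('top');cv2.imwrite('pics/t6.png',cv2.resize(f['color'][180:320,200:420],None,fx=3.5,fy=3.5,interpolation=cv2.INTER_CUBIC))
latch()
plan(circ(-.36,-.29,10,r=.0747),0)
"
```

```text
t 25.5 pos [ 0.5683 -0.061   0.0796] yaw 1.198 F [-0.1  -2.35 -1.46] w 0.0115 cmd [ 0.5678 -0.0612  0.08    1.1963]
r 0.0749 th -0.3578 Ft(resist) 2.23 Fr 0.73
t 25.55 pos [ 0.5683 -0.0609  0.0796] yaw 1.197 F [ 0.53 -3.21 -0.86] w 0.0116 cmd [ 0.5678 -0.0612  0.08    1.1963]
r 0.0749 th -0.3564 Ft(resist) 2.82 Fr 1.62
0 -0.01 0 0.5 0 0 0; 0 -0.02 0 1 0 0 0; 0 -0.03 0 1.5 0 0 0; 0 -0.03 0 2 0 0 0; 0 -0.04 0 2.5 0 0 0; 0 -0.05 0 3.5 0 0 0; 0 -0.05 0 4 0 0 0; 0 -0.06 0 4.5 0 0 0; 0 -0.07 0 5 0 0 0; 0 -0.07 0 5.5 0 0 0
```

View pics/t6.png

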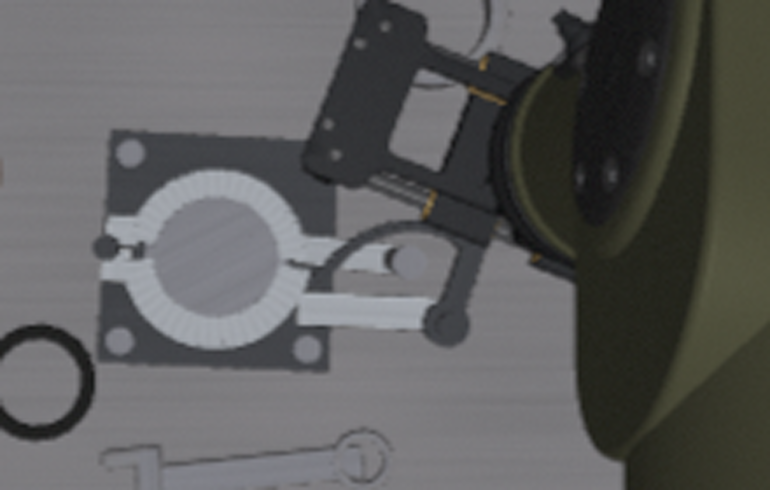

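```bash
python3 -c "
from h import *
json.dump([.5678,-.0612,.08,1.1963],open(S,'w'))
plan(circ(-.36,-.24,10,r=.0750),0)
"
```

```text
0 -0.02 0 1 0 -0.5 0; 0 -0.03 0 2 0 -0.5 0; 0 -0.04 0 3 0 -0.5 0; 0 -0.05 0 4 0 -0.5 0; 0 -0.06 0 4.5 0 -0.5 0; 0 -0.08 0 5.5 0 0 0; 0 -0.09 0 6.5 0 0 0; 0 -0.1 0 7.5 0 0 0; 0 -0.11 0 8 0 0 0; 0 -0.12 0 9 0 0 0
```

>>> {"op": "arm_command", "data": {
  "deltas": "0 -0.02 0 1 0 -0.5 0; 0 -0.03 0 2 0 -0.5 0; 0 -0.04 0 3 0 -0.5 0; 0 -0.05 0 4 0 -0.5 0; 0 -0.06 0 4.5 0 -0.5 0; 0 -0.08 0 5.5 0 0 0; 0 -0.09 0 6.5 0 0 0; 0 -0.1 0 7.5 0 0 0; 0 -0.11 0 8 0 0 0; 0 -0.12 0 9 0 0 0"
}}

```text
clock: 26.38
ee_pos: [0.5709, -0.0525, 0.0795]
eef_rot: [-1.318, -1.02, 1.021]
ft_force: [-2.7, -1.4, 1.0]
grip_width: 0.0114
```

```bash
python3 -c "
from h import *
latch()
plan(circ(-.24,-.14,10,r=.0750),0)
"
```

```text
t 26.38 pos [ 0.5709 -0.0525  0.0795] yaw 1.318 F [-2.67 -1.42  0.98] w 0.0114 cmd [ 0.5711 -0.0528  0.08    1.3163]
r 0.0749 th -0.238 Ft(resist) 2.01 Fr -2.26
0 -0.01 0 1 0 0 0; 0 -0.02 0 1.5 0 0 0; 0 -0.03 0 2.5 0 0.5 0; 0 -0.04 0 3 0 0.5 0; 0 -0.05 0 4 0 0.5 0; 0 -0.06 0 4.5 0 0.5 0; 0 -0.07 0 5.5 0 0.5 0; 0 -0.08 0 6 0 0.5 0; 0 -0.09 0 7 0 0.5 0; 0 -0.1 0 7.5 0 0.5 0
```

>>> {"op": "arm_command", "data": {
  "deltas": "0 -0.01 0 1 0 0 0; 0 -0.02 0 1.5 0 0 0; 0 -0.03 0 2.5 0 0.5 0; 0 -0.04 0 3 0 0.5 0; 0 -0.05 0 4 0 0.5 0; 0 -0.06 0 4.5 0 0.5 0; 0 -0.07 0 5.5 0 0.5 0; 0 -0.08 0 6 0 0.5 0; 0 -0.09 0 7 0 0.5 0; 0 -0.1 0 7.5 0 0.5 0"
}}

```text
clock: 27.22
ee_pos: [0.5722, -0.045, 0.0795]
eef_rot: [-1.277, -1.095, 1.096]
ft_force: [-4.2, -2.1, 1.8]
grip_width: 0.0113
```

```bash
python3 -c "
from h import *
latch()
from cell import manip
f=manip.grab_frame('top');cv2.imwrite('pics/t7.png',cv2.resize(f['color'][180:320,200:420],None,fx=3.5,fy=3.5,interpolation=cv2.INTER_CUBIC))
plan(circ(-.14,-.06,10,r=.0748),0)
"
```

```text
t 27.22 pos [ 0.5722 -0.045   0.0795] yaw 1.418 F [-4.16 -2.08  1.85] w 0.0113 cmd [ 0.5725 -0.0454  0.08    1.4163]
r 0.0748 th -0.1361 Ft(resist) 2.63 Fr -3.84
0 -0.01 0 0.5 0 0.5 0; 0 -0.02 0 1.5 0 0.5 0; 0 -0.03 0 2 0 0.5 0; 0 -0.04 0 2.5 0 0.5 0; 0 -0.04 0 3 0 0.5 0; 0 -0.05 0 3.5 0 0.5 0; 0 -0.06 0 4.5 0 0.5 0; 0 -0.07 0 5 0 0.5 0; 0 -0.08 0 5.5 0 0.5 0; 0 -0.08 0 6 0 0.5 0
```

View pics/t7.png

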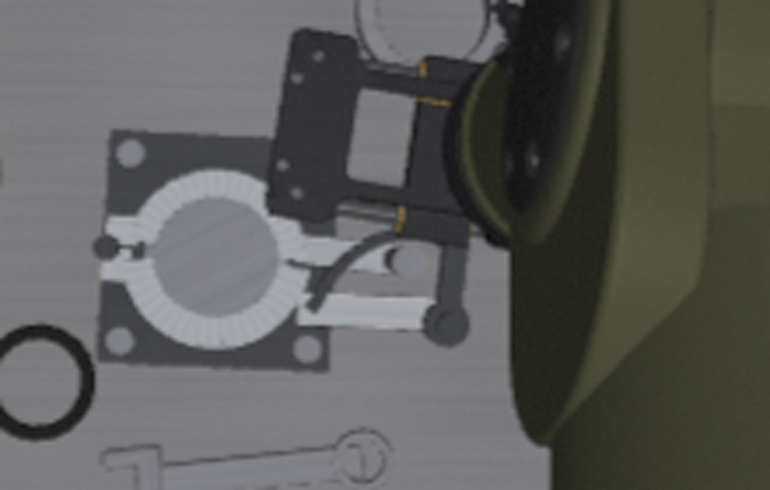

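```bash
python3 -c "
from h import *
json.dump([.5725,-.0454,.08,1.4163],open(S,'w'))
plan(circ(-.14,-.08,8,r=.0742),0)
"
```

```text
0 -0.01 0 0.5 0 1 0; 0 -0.02 0 1 0 1 0; 0 -0.03 0 2 0 1 0; 0 -0.03 0 2.5 0 1 0; 0 -0.04 0 3 0 1 0; 0 -0.05 0 3.5 0 1 0; 0 -0.06 0 4 0 1 0; 0 -0.06 0 4.5 0 1 0; 0 -0.06 0 4.5 0 1 0; 0 -0.06 0 4.5 0 1 0
```

>>> {"op": "arm_command", "data": {
  "deltas": "0 -0.01 0 0.5 0 0.5 0; 0 -0.02 0 1 0 1 0; 0 -0.03 0 2 0 1 0; 0 -0.03 0 2.5 0 1 0; 0 -0.04 0 3 0 1 0; 0 -0.05 0 3.5 0 1 0; 0 -0.06 0 4 0 1 0; 0 -0.06 0 4.5 0 1 0; 0 -0.06 0 4.5 0 1 0; 0 -0.06 0 4.5 0 1 0"
}}

```text
clock: 28.1
ee_pos: [0.5726, -0.0405, 0.0796]
eef_rot: [-1.252, -1.14, 1.14]
ft_force: [-1.4, -2.4, -1.2]
grip_width: 0.0112
```

```bash
python3 -c "
from h import *
latch()
plan(circ(-.08,-.02,8,r=.0742),0)
"
```

```text
t 28.1 pos [ 0.5726 -0.0405  0.0796] yaw 1.477 F [-1.42 -2.37 -1.18] w 0.0112 cmd [ 0.5722 -0.0408  0.08    1.4763]
r 0.0747 th -0.0758 Ft(resist) 2.47 Fr -1.24
0 -0.01 0 0.5 0 0 0; 0 -0.02 0 1 0 0 0; 0 -0.03 0 1.5 0 0 0; 0 -0.03 0 2.5 0 0 0; 0 -0.04 0 3 0 0 0; 0 -0.05 0 3.5 0 0.5 0; 0 -0.06 0 4 0 0.5 0; 0 -0.06 0 4.5 0 0.5 0; 0 -0.06 0 4.5 0 0.5 0; 0 -0.06 0 4.5 0 0.5 0
```

>>> {"op": "arm_command", "data": {
  "deltas": "0 -0.01 0 0.5 0 0 0; 0 -0.02 0 1 0 0 0; 0 -0.03 0 1.5 0 0 0; 0 -0.03 0 2.5 0 0 0; 0 -0.04 0 3 0 0 0; 0 -0.05 0 3.5 0 0.5 0; 0 -0.06 0 4 0 0.5 0; 0 -0.06 0 4.5 0 0.5 0; 0 -0.06 0 4.5 0 0.5 0; 0 -0.06 0 4.5 0 0.5 0"
}}

```text
clock: 28.93
ee_pos: [0.5727, -0.0359, 0.0796]
eef_rot: [-1.226, -1.185, 1.184]
ft_force: [2.0, -2.3, -2.8]
grip_width: 0.0112
```

```bash
python3 -c "
from h import *
latch()
plan(circ(-.02,.04,8,r=.0740),0)
"
```

```text
t 28.93 pos [ 0.5727 -0.0359  0.0796] yaw 1.537 F [ 2.03 -2.28 -2.78] w 0.0112 cmd [ 0.5721 -0.0363  0.08    1.5363]
r 0.0746 th -0.0151 Ft(resist) 2.25 Fr 2.07
0 -0.01 0 0.5 0 0 0; 0 -0.02 0 1 0 0 0; 0 -0.03 0 1.5 0 0 0; 0 -0.03 0 2 0 0 0; 0 -0.04 0 3 0 0 0; 0 -0.05 0 3.5 0 0 0; 0 -0.06 0 4 0 0 0; 0 -0.06 0 4.5 0 0 0; 0 -0.06 0 4.5 0 0 0; 0 -0.06 0 4.5 0 0 0
```

>>> {"op": "arm_command", "data": {
  "deltas": "0 -0.01 0 0.5 0 0 0; 0 -0.02 0 1 0 0 0; 0 -0.03 0 1.5 0 0 0; 0 -0.03 0 2 0 0 0; 0 -0.04 0 3 0 0 0; 0 -0.05 0 3.5 0 0 0; 0 -0.06 0 4 0 0 0; 0 -0.06 0 4.5 0 0 0; 0 -0.06 0 4.5 0 0 0; 0 -0.06 0 4.5 0 0 0"
}}

```text
clock: 29.77
ee_pos: [0.5725, -0.0316, 0.0796]
eef_rot: [-1.197, -1.229, 1.228]
ft_force: [2.9, -2.0, -2.4]
grip_width: 0.0114
```

```bash
python3 -c "
from h import *
latch()
plan(circ(.04,.10,8,r=.0742),0)
"
```

```text
t 29.77 pos [ 0.5725 -0.0316  0.0796] yaw 1.597 F [ 2.87 -2.02 -2.35] w 0.0114 cmd [ 0.5723 -0.0318  0.08    1.5963]
r 0.0745 th 0.0426 Ft(resist) 2.14 Fr 2.78
0 -0.01 0 0.5 0 0 0; 0 -0.02 0 1 0 0 0; 0 -0.03 0 1.5 0 0 0; 0 -0.03 0 2 0 0 0; 0 -0.04 0 2.5 0 0 0; 0 -0.05 0 3.5 0 0 0; 0 -0.06 0 4 0 0 0; 0 -0.06 0 4.5 0 0 0; 0 -0.06 0 4.5 0 0 0; 0 -0.06 0 4.5 0 0 0
```

>>> {"op": "arm_command", "data": {
  "deltas": "0 -0.01 0 0.5 0 0 0; 0 -0.02 0 1 0 0 0; 0 -0.03 0 1.5 0 0 0; 0 -0.03 0 2 0 0 0; 0 -0.04 0 2.5 0 0 0; 0 -0.05 0 3.5 0 0 0; 0 -0.06 0 4 0 0 0; 0 -0.06 0 4.5 0 0 0; 0 -0.06 0 4.5 0 0 0; 0 -0.06 0 4.5 0 0 0"
}}

```text
clock: 30.6
ee_pos: [0.5723, -0.0285, 0.0796]
eef_rot: [-1.169, -1.271, 1.273]
ft_force: [1.9, -4.9, -1.2]
grip_width: 0.0113
```

```bash
python3 -c "
from h import *
latch()
from cell import manip
f=manip.grab_frame('top');cv2.imwrite('pics/t8.png',cv2.resize(f['color'][180:320,200:420],None,fx=3.5,fy=3.5,interpolation=cv2.INTER_CUBIC))
plan(circ(.10,.16,8,r=.0742),0)
"
```

```text
t 30.6 pos [ 0.5723 -0.0285  0.0796] yaw 1.656 F [ 1.86 -4.91 -1.25] w 0.0113 cmd [ 0.5722 -0.0273  0.08    1.6563]
r 0.0745 th 0.085 Ft(resist) 5.05 Fr 1.44
0 -0.01 0 0.5 0 0.5 0; 0 -0.02 0 1 0 0.5 0; 0 -0.03 0 1.5 0 0.5 0; 0 -0.03 0 2 0 0.5 0; 0 -0.04 0 2.5 0 0.5 0; 0 -0.05 0 3 0 0.5 0; 0 -0.06 0 4 0 0.5 0; 0 -0.06 0 4.5 0 0.5 0; 0 -0.06 0 4.5 0 0.5 0; 0 -0.06 0 4.5 0 0.5 0
```

View pics/t8.png

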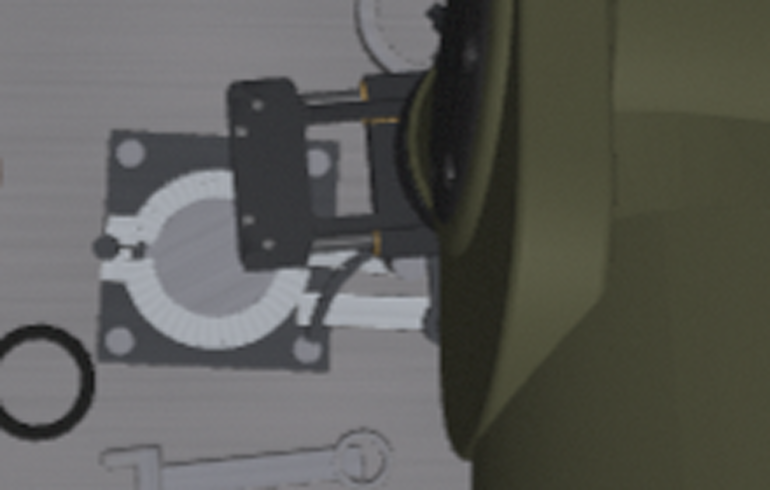

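>>> {"op": "arm_command", "data": {
  "deltas": "0 -0.01 0 0.5 0 0 0; 0 -0.02 0 1 0 0.5 0; 0 -0.03 0 1.5 0 0.5 0; 0 -0.03 0 2 0 0.5 0; 0 -0.04 0 2.5 0 0.5 0; 0 -0.05 0 3 0 0.5 0; 0 -0.06 0 4 0 0.5 0; 0 -0.06 0 4.5 0 0.5 0; 0 -0.06 0 4.5 0 0.5 0; 0 -0.06 0 4.5 0 0.5 0"
}}

```text
clock: 31.48
ee_pos: [0.572, -0.0253, 0.0796]
eef_rot: [-1.141, -1.315, 1.317]
ft_force: [4.7, -8.8, -4.5]
grip_width: 0.0111
```

```bash
python3 -c "
from h import *
latch()
plan(circ(.16,.20,8,r=.0742),0)
"
```

```text
t 31.48 pos [ 0.572  -0.0253  0.0796] yaw 1.715 F [ 4.72 -8.8  -4.5 ] w 0.0111 cmd [ 0.5713 -0.0228  0.08    1.7163]
r 0.0745 th 0.1273 Ft(resist) 9.32 Fr 3.57
0 -0.01 0 0 0 0 0; 0 -0.01 0 0.5 0 0 0; 0 -0.02 0 1 0 0 0; 0 -0.02 0 1.5 0 0 0; 0 -0.03 0 1.5 0 0 0; 0 -0.03 0 2 0 0 0; 0 -0.04 0 2.5 0 0 0; 0 -0.04 0 3 0 0 0; 0 -0.04 0 3 0 0 0; 0 -0.04 0 3 0 0 0
```

>>> {"op": "arm_command", "data": {
  "deltas": "0 -0.01 0 0.5 0 0 0; 0 -0.01 0 0.5 0 0 0; 0 -0.02 0 1 0 0 0; 0 -0.02 0 1 0 0 0; 0 -0.02 0 1.5 0 0 0; 0 -0.03 0 1.5 0 0 0; 0 -0.03 0 2 0 0 0; 0 -0.03 0 2.5 0 0 0; 0 -0.03 0 2.5 0 0 0; 0 -0.03 0 2.5 0 0 0"
}}

```text
clock: 32.32
ee_pos: [0.5718, -0.0237, 0.0796]
eef_rot: [-1.126, -1.335, 1.339]
ft_force: [4.8, -9.2, -4.0]
grip_width: 0.0113
```

```bash
python3 -c "
from h import *
w=1.7163
json.dump([.5713+.0025*np.cos(w),-.0228+.0025*np.sin(w),.08,w+.03],open(S,'w'))
latch();from cell import manip
for i in range(3): manip.grab_frame('top')
latch()
"
```

```text
t 32.32 pos [ 0.5718 -0.0237  0.0796] yaw 1.745 F [ 4.8  -9.15 -4.02] w 0.0113 cmd [ 0.5709 -0.0203  0.08    1.7463]
r 0.0745 th 0.1494 Ft(resist) 9.77 Fr 3.38
t 32.47 pos [ 0.5718 -0.0237  0.0796] yaw 1.745 F [  5.51 -10.1   -4.52] w 0.0114 cmd [ 0.5709 -0.0203  0.08    1.7463]
r 0.0745 th 0.1495 Ft(resist) 10.81 Fr 3.95
```

>>> {"op": "arm_command", "data": {
  "deltas": "0 0 0 0.5 0 0 0; 0 -0.01 0 0.5 0 0 0; 0 -0.01 0 1 0 0 0; 0 -0.01 0 1 0 0 0; 0 -0.02 0 1.5 0 0 0; 0 -0.02 0 1.5 0 0 0; 0 -0.02 0 1.5 0 0 0; 0 -0.02 0 1.5 0 0 0; 0 -0.02 0 1.5 0 0 0; 0 -0.02 0 1.5 0 0 0"
}}

```text
clock: 33.3
ee_pos: [0.5717, -0.0228, 0.0796]
eef_rot: [-1.116, -1.349, 1.353]
ft_force: [5.6, -9.3, -5.1]
grip_width: 0.0112
```

```bash
python3 -c "
from h import *
w=1.7463
json.dump([.5709+.0015*np.cos(w),-.0203+.0015*np.sin(w),.08,w+.02],open(S,'w'))
latch();from cell import manip
for i in range(3): manip.grab_frame('top')
latch()
"
```

```text
t 33.3 pos [ 0.5717 -0.0228  0.0796] yaw 1.764 F [ 5.64 -9.27 -5.08] w 0.0112 cmd [ 0.5706 -0.0188  0.08    1.7663]
r 0.0745 th 0.1616 Ft(resist) 10.06 Fr 4.07
t 33.45 pos [ 0.5716 -0.0228  0.0796] yaw 1.764 F [  5.12 -10.52  -4.85] w 0.0112 cmd [ 0.5706 -0.0188  0.08    1.7663]
r 0.0745 th 0.1613 Ft(resist) 11.2 Fr 3.36
```

>>> {"op": "arm_command", "data": {
  "deltas": "0 0 0 0.5 0 0 0; 0 -0.01 0 0.5 0 0 0; 0 -0.01 0 1 0 0 0; 0 -0.01 0 1 0 0 0; 0 -0.01 0 1 0 0 0; 0 -0.01 0 1 0 0 0; 0 -0.01 0 1 0 0 0; 0 -0.01 0 1 0 0 0; 0 -0.01 0 1 0 0 0; 0 -0.01 0 1 0 0 0"
}}

```text
clock: 34.28
ee_pos: [0.5716, -0.0224, 0.0796]
eef_rot: [-1.112, -1.356, 1.36]
ft_force: [5.8, -10.3, -4.5]
grip_width: 0.0114
```

```bash
python3 -c "
from h import *
w=1.7663
json.dump([.5706+.001*np.cos(w),-.0188+.001*np.sin(w),.08,w+.01],open(S,'w'))
latch();from cell import manip
for i in range(3): manip.grab_frame('top')
latch()
"
```

```text
t 34.28 pos [ 0.5716 -0.0224  0.0796] yaw 1.774 F [  5.85 -10.33  -4.45] w 0.0114 cmd [ 0.5704 -0.0178  0.08    1.7763]
r 0.0745 th 0.1675 Ft(resist) 11.16 Fr 4.04
t 34.43 pos [ 0.5716 -0.0224  0.0796] yaw 1.774 F [  6.27 -10.42  -5.97] w 0.0114 cmd [ 0.5704 -0.0178  0.08    1.7763]
r 0.0745 th 0.1672 Ft(resist) 11.32 Fr 4.45
```

>>> {"op": "arm_command", "data": {
  "deltas": "0 0 0 -1 0 0 0; 0 0 0 -2 0 -0.5 0; 0 0 0 -3 0 -0.5 0; 0 0 0 -4 0 -1 0; 0 0 0 -4 0 -1 0; 0 0 0 -4 0 -1 0; 0 0 0 -4 0 -1 0; 0 0 0 -4 0 -1 0; 0 0 0 -4 0 -1 0; 0 0 0 -4 0 -1 0"
}}

```text
clock: 35.27
ee_pos: [0.5717, -0.0227, 0.0795]
eef_rot: [-1.105, -1.357, 1.36]
ft_force: [1.2, -5.8, -1.6]
grip_width: 0.0112
```

```bash
python3 -c "
from h import *
w=1.7763
c,s=np.cos(w),np.sin(w);l=load()
json.dump([l[0]-.004*c+.001*s,l[1]-.004*s-.001*c,.08,w],open(S,'w'))
latch()
"
```

```text
t 35.27 pos [ 0.5717 -0.0227  0.0795] yaw 1.776 F [ 1.23 -5.82 -1.6 ] w 0.0112 cmd [ 0.5722 -0.0215  0.08    1.7763]
r 0.0746 th 0.163 Ft(resist) 5.94 Fr 0.27
```

>>> {"op": "arm_command", "data": {
  "deltas": "0 0 0 -0.5 0 0 0; 0 0 0 -1 0 0 0; 0 0 0 -1.5 0 0 0; 0 0 0 -1.5 0 0 0; 0 0 0 -1.5 0 0 0; 0 0 0 -1.5 0 0 0; 0 0 0 -1.5 0 0 0; 0 0 0 -1.5 0 0 0; 0 0 0 -1.5 0 0 0; 0 0 0 -1.5 0 0 0"
}}

```text
clock: 36.1
ee_pos: [0.5718, -0.0228, 0.0794]
eef_rot: [-1.103, -1.358, 1.36]
ft_force: [-3.1, -3.5, 2.4]
grip_width: 0.0109
```

```bash
python3 -c "
from h import *
w=1.7763
c,s=np.cos(w),np.sin(w);l=load()
json.dump([l[0]-.0015*c,l[1]-.0015*s,.08,w],open(S,'w'))
latch()
"
```

```text
t 36.1 pos [ 0.5718 -0.0228  0.0794] yaw 1.777 F [-3.06 -3.5   2.38] w 0.0109 cmd [ 0.5725 -0.023   0.08    1.7763]
r 0.0747 th 0.1614 Ft(resist) 2.96 Fr -3.59
```

>>> {"op": "arm_command", "data": {
  "deltas": "0 0 0 -0.5 0 0.5 0; 0 0 0 -1 0 0.5 0; 0 0 0 -1 0 0.5 0; 0 0 0 -1 0 0.5 0; 0 0 0 -1 0 0.5 0.5; 0 0 0 -1 0 0.5 0.5; 0 0 0 -1 0 0.5 0.5; 0 0 0 -1 0 0.5 0.5; 0 0 0 -1 0 0.5 0.5; 0 0 0 -1 0 0.5 0.5"
}}

```text
clock: 36.93
ee_pos: [0.5727, -0.0237, 0.0797]
eef_rot: [-1.105, -1.36, 1.359]
ft_force: [-0.6, -0.1, -0.5]
grip_width: 0.0405
```

```bash
python3 -c "
from h import *
latch()
from cell import manip
f=manip.grab_frame('scene');cv2.imwrite('pics/s9z.png',cv2.resize(f['color'][120:260,200:340],None,fx=4,fy=4,interpolation=cv2.INTER_CUBIC))
"
```

```text
t 36.93 pos [ 0.5727 -0.0237  0.0797] yaw 1.777 F [-0.58 -0.1  -0.5 ] w 0.0405 cmd [ 0.5725 -0.023   0.08    1.7763]
r 0.0754 th 0.1476 Ft(resist) 0.02 Fr -0.59
```

View pics/s9z.png

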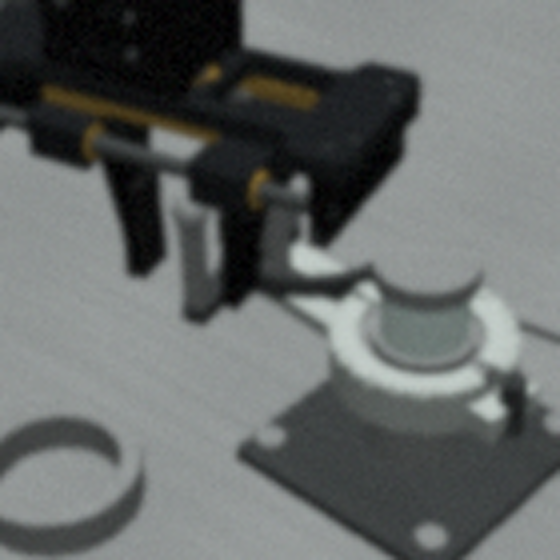

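>>> {"op": "arm_command", "data": {
  "deltas": "0 0 0 0 -15 0 0.5; 0 0 0 0 -35 0 0.5; 0 0 0 0 -60 0 0.5; 0 0 0 0 -90 0 0.5; 0 0 0 0 -115 -25 0.5; 0 0 0 0 -120 -60 0.5; 0 0 0 0 -120 -95 0.5; 0 0 0 0 -120 -130 0.5; 0 0 0 -25 -120 -150 0.5; 0 0 0 -60 -120 -160 0.5"
}}

```text
clock: 37.82
ee_pos: [0.7441, -0.0424, 0.1981]
eef_rot: [-1.096, -1.369, 1.363]
ft_force: [0.4, 0.6, -0.8]
grip_width: 0.0437
```

>>> {"op": "arm_command", "data": {
  "deltas": "0 0 0 -40 0 0 0.5; 0 0 0 -80 0 0 0.5; 0 0 0 -120 0 0 0.5; 0 0 0 -150 0 0 0.5; 0 0 0 -180 0 0 0.5; 0 0 0 -200 0 0 0.5; 0 0 0 -200 0 0 0.5; 0 0 0 -200 0 0 0.5; 0 0 0 -200 0 0 0.5; 0 0 0 -200 0 0 0.5"
}}

```text
clock: 38.65
ee_pos: [0.7829, -0.2431, 0.1997]
eef_rot: [-1.102, -1.363, 1.36]
ft_force: [0.6, 0.1, 0.2]
grip_width: 0.0432
```

```bash
python3 -c "
from h import *
from cell import manip
st()
f=manip.grab_frame('scene');cv2.imwrite('pics/s10z.png',cv2.resize(f['color'][120:260,200:340],None,fx=4,fy=4,interpolation=cv2.INTER_CUBIC))
f=manip.grab_frame('top');cv2.imwrite('pics/t10.png',cv2.resize(f['color'][180:320,200:420],None,fx=3.5,fy=3.5,interpolation=cv2.INTER_CUBIC))
X=pts(f)
for nm,(u0,u1,v0,v1),lo,hi in(('glass',(240,285,225,275),.105,.1155),('rpost',(300,340,235,275),.112,.1205),('ball',(305,360,200,262),.1195,.135)):
    Y=X[v0:v1,u0:u1];m=(Y[...,2]>lo)&(Y[...,2]<hi);p=Y[m];print(nm,m.sum(),p.mean(0).round(4) if m.sum() else '')
"
```

```text
t 38.65 pos [ 0.7829 -0.2431  0.1997] yaw 1.78 F [0.55 0.15 0.18] w 0.0432 cmd [ 0.5725 -0.023   0.08    1.7763]
glass 746 [0.5282 0.0746 0.112 ]
rpost 76 [ 0.5274 -0.0117  0.1177]
ball 84 [ 0.57   -0.0224  0.123 ]
```

View pics/t10.png

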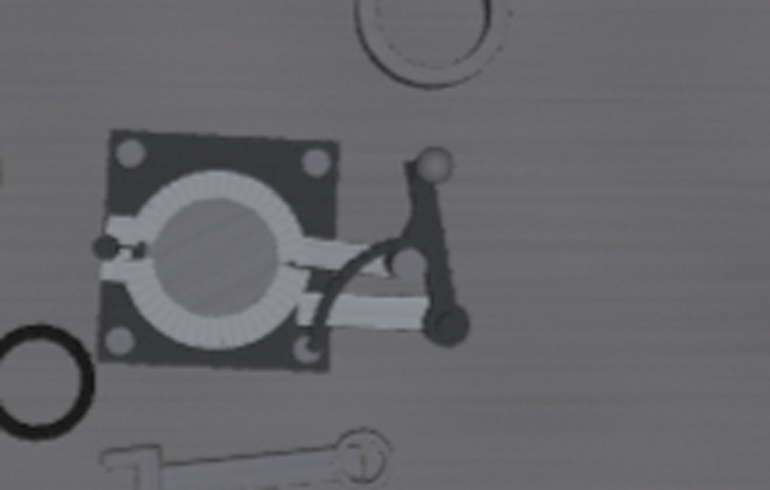

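View pics/s10z.png

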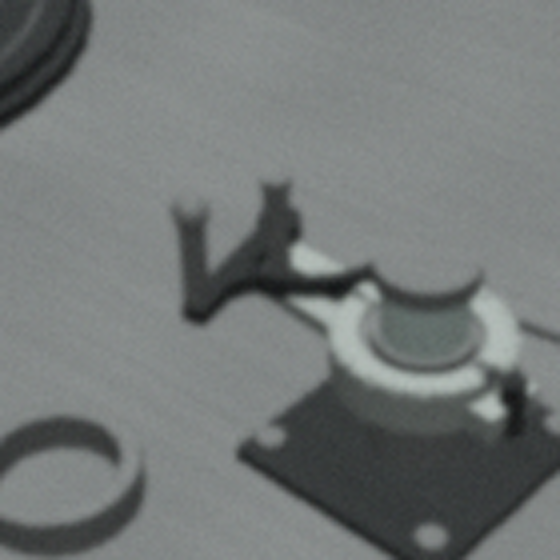

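```bash
python3 -c "
from cell import manip
print(manip.sign_off())"
```

```text
the job is handed in; nothing more can be done
None
```

The ring is shut, the glass is pushed home and the latch is wedged. I handed the job in just after 38.7 s on the robot's clock.

- **Ring:** I swung it in by its post. The push ran at about 1–2.5 N, then rose to about 7.7 N when the glass reached the fixed half. That is a rise of about 6 N, at a ring angle of about -0.065. I then eased off and let go, and the ring stayed put.
- **Latch:** I swung the lever round until the jaw hooked the post, then pressed in small steps. The push was about 2.1 N while free and about 11.2 N at the end, a rise of about 9 N at roughly 1 N per mm. After I eased off and opened the gripper, the handle stayed within about 1 mm of where I had pressed it.
- **Final check:** With the arm clear, the camera pictures show the ring shut and the jaw round the post. I moved nothing else on the bench.

**Disagreement:** the glass measures about 4.2 mm from my estimate of the flange centre, against the 4 mm allowed. My camera measurements are only good to about 2 mm, so I relied on the force rise as the sign that the glass was home.

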